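# Reload a desktop labeller and clear its catch tray

### The job

Get the labeller ready for its next batch: swing the red keeper arm about a quarter turn to either side, slide the orange spacer and then the white label roll down over the spindle, keeping hold of each until it is fully down (do not let it drop), and swing the keeper arm back so that its end is centred over the spindle. Move every finished battery pack from the catch tray into the blue tote, before or after, and leave the handset and mug where they are.

Things in the scene. Friction and masses are not known exactly. Their poses are not given: they have to be found in the camera images.
- machine: white desktop pack labeller. Origin: on the desk, under the middle of its open front part; x points to its back, y to its left, z up. At the back (x from 95 to 235 mm, y within 195 mm) a housing 100 mm tall. In front at its right (x within 90 mm, y from -160 to -40 mm) a grey deck 30 mm tall with the upright spindle; in front at its left (y from 5 to 195 mm) the catch tray. Fixed to the desk
- spindle_base (a point): foot of the spindle's axis, on the deck's top face. The spindle is a steel shaft 38 mm in diameter and 78 mm tall, its last 10 mm tapered to 24 mm; z up
- spindle_top (a point): centre of the spindle's top, 78 mm above spindle_base
- tray_in (a point): centre of the catch tray's floor. The floor is 180 by 180 mm, 5 mm above the desk; the rim stands 12 mm above the floor
- keeper (a joint): angle (rad) of the red keeper arm, which swings level about an upright hinge on the housing. 0: its end is centred over the spindle; positive swings the end to the machine's right (-y), negative to its left; range -1.9 to 1.9. Stiff: it takes about 2.5 N at the knob to move and stays where it is left, with no stop or detent. It starts within 0.3 of 0
- keeper_hinge (a point): the keeper arm's hinge axis, at the height of the arm's underside, 135 mm above the desk and 130 mm behind the spindle's axis
- keeper_knob (a point): middle of the grip part of the black upright round knob at the keeper arm's end, 20 mm in diameter; 130 mm from the hinge axis. The knob stands 45 mm above the arm's top face; this point is 25 mm above that face. A rubber foot 36 mm wide is under the arm end, its underside 100 mm above the deck, so 10 mm above a roll resting on the spacer
- spacer: orange plastic spacer sleeve, outer diameter 56 mm, bore 42 mm, 45 mm tall, 0.06 to 0.13 kg; stands upright on the desk at the start. Origin: its centre, 22.5 mm above its lower face; z is its axis
- roll: white label roll on a brown core, outer diameter 64 mm, bore 42 mm, 45 mm tall, 0.08 to 0.17 kg, rigid; stands upright on the desk at the start. Origin: its centre, 22.5 mm above its lower face; z is its axis
- tote_in (a point): centre of the inner floor of the blue open tote, 5 mm above the desk; inside 240 mm along its x and 180 mm along its y, walls 5 mm thick and 65 mm above this floor; z up. Fixed to the desk
- handset: grey handset phone lying on the desk, 150 mm (its x) by 56 mm (its y) by 30 mm, with a 50 mm aerial beyond its +x end; a bystander. Origin: centre of its underside
- mug: white mug, 80 mm wide and 90 mm tall; a bystander. Origin: centre of its underside
- pack1: finished radio battery pack, a black block 68 mm (its x) by 40 mm (its y) by 34 mm tall with a yellow band near one end and a white label on top, 0.13 to 0.21 kg. Origin: centre of its underside. There are two to four packs, all starting in the catch tray; a missing one reads None
- pack2: finished radio battery pack, a black block 68 mm (its x) by 40 mm (its y) by 34 mm tall with a yellow band near one end and a white label on top, 0.13 to 0.21 kg. Origin: centre of its underside. There are two to four packs, all starting in the catch tray; a missing one reads None
- pack3: finished radio battery pack, a black block 68 mm (its x) by 40 mm (its y) by 34 mm tall with a yellow band near one end and a white label on top, 0.13 to 0.21 kg. Origin: centre of its underside. There are two to four packs, all starting in the catch tray; a missing one reads None
- pack4: finished radio battery pack, a black block 68 mm (its x) by 40 mm (its y) by 34 mm tall with a yellow band near one end and a white label on top, 0.13 to 0.21 kg. Origin: centre of its underside. There are two to four packs, all starting in the catch tray; a missing one reads None

How it is judged:
By the outcome, as a careful person would: the job done as asked, in the order asked, and still so for the second after the job is handed in, with the robot touching nothing.
Of pack1, pack2, pack3, pack4 only 2 to 4 are there at a start; the rules pass over those that are not, and their reading is None.
At some moment in a run one of spacer, roll, pack1, pack2, pack3, pack4 may be knocked a few centimetres aside while the robot is not near it.
It also fails if it takes over 210 s, if anything falls off the work surface, if the arm or the gripper's body presses on something with over 40 N, if the wrist force passes 120 N, or if a joint passes its speed limit or range.

### The arm

A 6-joint arm with a two-finger parallel gripper is mounted at the origin on the work surface. World frame = base frame: x ahead of the robot, y to its left, z up, the work surface at z = 0. Lengths are in m, angles in rad, forces in N, time in s.
With the tool pointing down it reaches from about 0.35 to 0.725 m from the base axis. Payload 6 kg.
Tool frame: the origin (TCP) lies at the very end of the fingers, on their centre line; the grasp point (between the pads) lies 19 mm behind it (r.hold_point_z is the distance from the TCP to the grasp point, in m); z points along the fingers, y is the line along which they close (so a half turn about z gives the same grasp; the last joint's range is limited). The gripper opens to 85 mm and grips with 20 to 120 N. Pads are 22 mm wide; open, the fingers measure 114 mm over their backs; the gripper's body (76 mm by 85 mm) begins 54 mm behind the grasp point. The pads swing forward as they close: fully open they stand 13 mm farther back than shut.
Start: joints at [-0.886, 0.04, 0.085, 0, -1.615, -0.334], TCP at [0.206, -0.563, 0.231] pointing down, gripper open.
Joint ranges: [-2.56, 2.56], [-1.29, 2.01], [-1.08, 1.49], [-3.29, 1.98], [-2.81, -0.18], [-2.99, 2.99]. Speed limits (rad/s): [2.57, 2.57, 3.01, 3.14, 3.14, 3.14].

### API

Orientations are given as a rotation vector (axis times angle).
In Python, from workcell import r gives the robot as it stands. The module is installed in compiled form; this text tells all that it offers.
- The arm moves only by the tool play_rows, never from a script. Its argument "rows" is a list of rows, each a list of 4 numbers: the shift along the tool's x, y, z each as a share of 0.3 m, from -1 to 1, then the turn about the tool's z as a share of pi/4 rad, from -1 to 1. A call has 1 to 12 rows; each row is the pose to reach, as a shift and turn from the pose commanded when the call began, along the tool's axes at that moment; what a row does not reach only later rows make up. A row lasts 1/12 s, in which the tool goes at most 41.7 mm and 7.16 degrees, less where a joint would pass 70% of its speed; a pose out of reach is approached as far as the arm can. A call with a number of a shift or a turn outside -1 to 1 is refused whole. A call with a gripper value outside its range is refused whole. "hand" is the opening, from 0 (shut) to 1 (fully open), set as the call begins (left out, the last holds). The fingers move at their own pace and stop on an object; "force" is the grip in N (left out, the last holds). Time passes only in rows, so rows that repeat a pose let the fingers close. It gives the time, the measured TCP pose, the force, the opening and the grip force at its end, in the units of the state.
- r.read_state(): the state, without advancing time (a new reading comes with each control period).
- r.get_image(name): name is "scene" or "top"; returns a dict with "image" (400x640x3 uint8, red, green, blue), "mtx" (3x3 intrinsics, pixels), "dist" ([k1, k2, p1, p2, k3] as OpenCV has them; the pictures are not rectified), "rvec" (rotation vector, rad) and "tvec" (3), from world to camera coordinates, as OpenCV has them. Camera axes: x right, y down, z forward; pixel columns grow to the right and rows downward; lengths in m; the calibration is good to about 2 mm. A picture is of the moment at which its call begins. There is no depth.
- r.sign_off(): hands the job in; it is judged then, once.
The state is a dict: "time": time; "joints": joint angles; "qvel": joint speeds; "tau": joint torques, N m; "position": TCP position; "tcp_rot": TCP orientation; "contact_force": force on the tool from outside, world axes, zero at the start; "ft_torque": the same for the moment, N m; "opening": opening from 0.0 (shut) to 1.0 (fully open); "grasp_force": force on a finger pad.
Only numpy, scipy, OpenCV 4.12 (cv2) and the standard library are available. Lean on these libraries where they do the work, as an engineer would, in place of code of your own. Each camera call takes 0.05 s, during which the arm holds its last target. There are 200 camera calls.

## Working session

There is one attempt and no reset: what is moved stays moved. The work goes in short steps, Python scripts to look and compute and a tool call to move; the robot and the scene stay as the last step left them, time stands still between calls to the robot, and variables do not carry over. Pictures are saved under pics/ and viewed, at most 14 in all, crops included, and the job is handed in when it is done.

Besides the shell and the picture viewer there is one more tool, called after "Request:" as name(argument=value, ...), one argument or row to a line, values as JSON. play_rows: Moves the arm, as the interface text tells. Its arguments: {"type":"object","properties":{"rows":{"type":"array","items":{"type":"array","items":{"type":"number","minimum":-1,"maximum":1}}},"hand":{"type":"number"},"force":{"type":"number"}},"required":["rows"]}

```bash
mkdir -p pics; cat > h.py <<'E'
import numpy as np, cv2
from workcell import r
def cam(n): 
    d=r.get_image(n); d['R']=cv2.Rodrigues(np.array(d['rvec'],float))[0]; d['t']=np.array(d['tvec'],float).reshape(3); return d
def save(d,name): cv2.imwrite('pics/'+name+'.png',d['image'][:,:,::-1])
def ray(d,p):
    u=cv2.undistortPoints(np.array([[p]],float),np.array(d['mtx'],float),np.array(d['dist'],float))[0,0]
    return -d['R'].T@d['t'], d['R'].T@np.array([u[0],u[1],1.])
def plane(d,p,z):
    c,v=ray(d,p); return c+v*(z-c[2])/v[2]
def tri(d1,p1,d2,p2):
    c1,v1=ray(d1,p1);c2,v2=ray(d2,p2)
    s=np.linalg.lstsq(np.c_[v1,-v2],c2-c1,rcond=None)[0]
    a,b=c1+s[0]*v1,c2+s[1]*v2
    return (a+b)/2,np.linalg.norm(a-b)
def proj(d,P):
    return cv2.projectPoints(np.array(P,float).reshape(-1,1,3),np.array(d['rvec'],float),np.array(d['tvec'],float),np.array(d['mtx'],float),np.array(d['dist'],float))[0].reshape(-1,2)
E
python3 - <<'E'
from h import *
for n in('scene','top'):
    d=cam(n);save(d,n+'0');print(n,-d['R'].T@d['t'],d['R'][2])
s=r.read_state();print(s['position'],s['tcp_rot'],s['contact_force'],s['opening'],r.hold_point_z)
E
```

```text
scene [ 0.877729   -0.55102598  0.7822349 ] [-0.32803621  0.59507947 -0.73367068]
top [ 0.43027987 -0.01960278  1.07788642] [ 0.15278334 -0.01548288 -0.98813842]
[ 0.20616644 -0.56315801  0.23039125] [ 5.48194594e-01 -3.09300907e+00 -2.39348235e-03] [ 0.28555404 -0.14774351  0.33183743] 1.0018679499034615 0.0187
```

View pics/scene0.png

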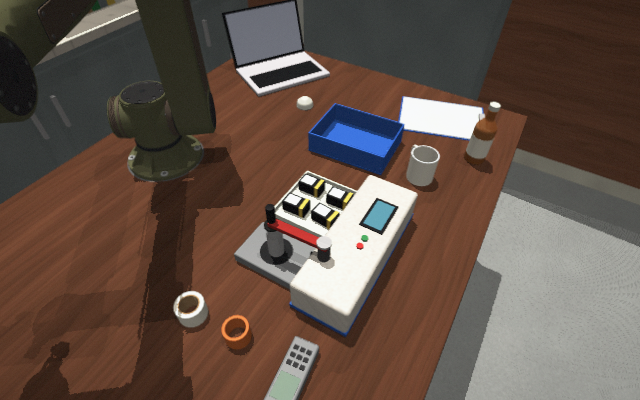

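View pics/top0.png

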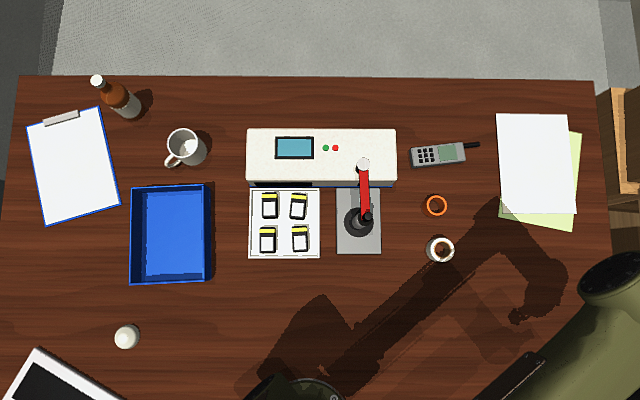

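```bash
python3 - <<'E'
from h import *
t=cam('top');s=cam('scene')
cv2.imwrite('pics/c1.png',cv2.resize(t['image'][125:275,240:460,::-1],None,fx=3.6,fy=3.6,interpolation=cv2.INTER_CUBIC))
cv2.imwrite('pics/c2.png',cv2.resize(s['image'][165:315,230:430,::-1],None,fx=4,fy=4,interpolation=cv2.INTER_CUBIC))
E
```

```text
(no output)
```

View pics/c1.png

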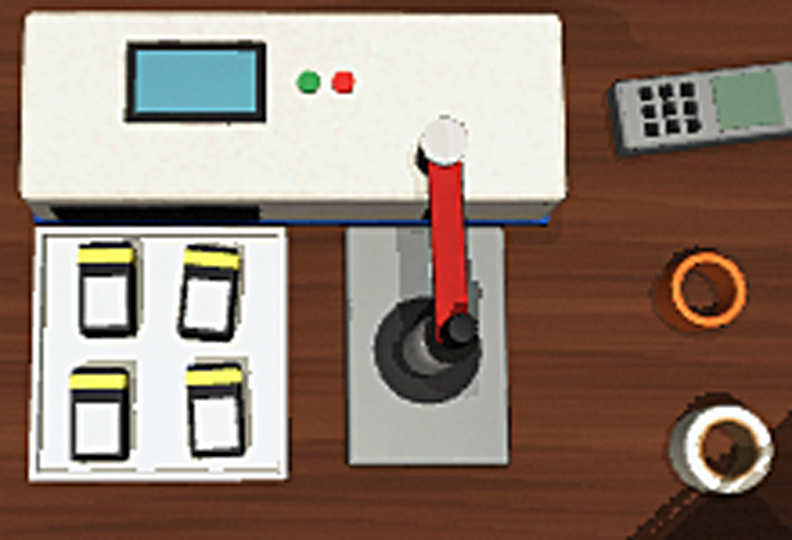

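View pics/c2.png

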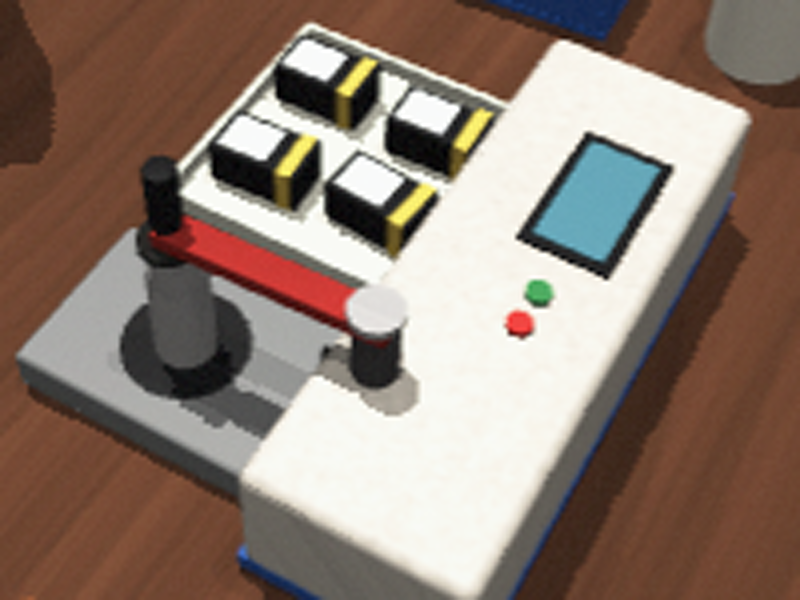

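```bash
python3 - <<'E'
from h import *
t=cam('top');s=cam('scene')
T=lambda x,y:(x/3.6+240-.36,y/3.6+125-.36)
S=lambda x,y:(x/4+230-.375,y/4+165-.375)
f=lambda a:np.round(a,4)
for c in [(346,227),(506,227),(508,463),(348,465)]: print('deck',f(plane(t,T(*c),.03)))
for c in [(37,226),(288,226),(288,479),(30,480)]: print('tray',f(plane(t,T(*c),.017)))
print('foot',f(plane(t,T(428,349),.03)),f(plane(s,S(186,345),.03)),tri(t,T(428,349),s,S(186,345)))
print('knobtop',tri(t,T(460,325),s,S(158,166)))
print('hinge cap',tri(t,T(443,140),s,S(377,304)))
def mask(d,lo,hi,roi):
    h=cv2.cvtColor(d['image'],cv2.COLOR_RGB2HSV); m=cv2.inRange(h,np.array(lo),np.array(hi)); k=np.zeros_like(m);x0,y0,x1,y1=roi;k[y0:y1,x0:x1]=1
    return m*k
def big(m,n=1):
    c,_=cv2.findContours(m,cv2.RETR_EXTERNAL,cv2.CHAIN_APPROX_NONE); return sorted(c,key=cv2.contourArea)[::-1][:n]
O=((5,150,80),(16,255,255))
for nm,d,roi in(('t',t,(410,185,465,225)),('s',s,(215,310,260,355))):
    for lo in(80,170):
        m=mask(d,(4,150,lo),(18,255,255),roi);c=big(m)[0];e=cv2.fitEllipse(c);print('spacer',nm,lo,e,f(plane(d,e[0],.045)))
for nm,d,roi in(('t',t,(420,230,465,270)),('s',s,(170,285,215,330))):
    for lo in(120,190):
        m=mask(d,(0,0,lo),(40,70,255),roi);c=big(m)[0];e=cv2.fitEllipse(c);print('roll',nm,lo,e,f(plane(d,e[0],.045)))
m=mask(t,(22,120,120),(35,255,255),(245,185,320,260))
for c in big(m,6): 
    q=cv2.minAreaRect(c);print('yellow',q,f(plane(t,q[0],.039)))
m=mask(t,(0,0,150),(180,60,255),(245,185,320,260))
ys=[]
c,_=cv2.findContours(m,cv2.RETR_LIST,cv2.CHAIN_APPROX_NONE)
for k in c:
    a=cv2.contourArea(k)
    if 60<a<400:q=cv2.minAreaRect(k);print('label',a,q,f(plane(t,q[0],.039)))
# tote
m=mask(t,(105,100,40),(125,255,255),(110,170,225,300));q=cv2.minAreaRect(big(m)[0]);print('tote',q,f(plane(t,q[0],.07)),[f(plane(t,p,.07)) for p in cv2.boxPoints(q)])
E
```

```text
deck [ 0.6139 -0.077   0.03  ]
deck [ 0.6146 -0.1978  0.03  ]
deck [ 0.4384 -0.1957  0.03  ]
deck [ 0.4368 -0.0779  0.03  ]
tray [0.6158 0.1571 0.017 ]
tray [ 0.6168 -0.0336  0.017 ]
tray [ 0.4265 -0.0341  0.017 ]
tray [0.4252 0.1567 0.017 ]
foot [ 0.5222 -0.1377  0.03  ] [ 0.52   -0.1359  0.03  ] (array([ 0.52171848, -0.13754813,  0.03323883]), np.float64(0.0005689024984514288))
knobtop (array([ 0.5217816 , -0.14025933,  0.1957435 ]), np.float64(0.0027818246979650764))
hinge cap (array([ 0.6504762 , -0.13518037,  0.15845006]), np.float64(0.0005635731750930757))
spacer t 80 ((437.0, 204.5), (45.29767990112305, 65.35903930664062), 90.0) [ 0.5672 -0.3465  0.045 ]
spacer t 170 ((436.4007263183594, 204.94699096679688), (18.835453033447266, 20.253795623779297), 137.731689453125) [ 0.566  -0.3448  0.045 ]
spacer s 80 ((235.96482849121094, 331.23486328125), (29.165287017822266, 34.52663040161133), 170.01382446289062) [ 0.5715 -0.3489  0.045 ]
spacer s 170 ((234.6589813232422, 327.4677429199219), (23.913742065429688, 28.1456241607666), 56.68812942504883) [ 0.5642 -0.3439  0.045 ]
roll t 120 
[... 928 characters left out ...]
29 0.1056 0.039 ]
label 142.5 ((299.5, 242.0), (14.0, 11.0), 90.0) [0.4671 0.0192 0.039 ]
label 132.0 ((296.98785400390625, 209.10975646972656), (11.264016151428223, 13.472647666931152), 6.340191841125488) [0.554  0.0268 0.039 ]
label 128.0 ((268.5, 208.5), (13.0, 11.0), 90.0) [0.5553 0.1024 0.039 ]
label 275.5 ((269.01947021484375, 203.59774780273438), (44.495670318603516, 89.33308410644531), 47.77021408081055) [0.5685 0.1013 0.039 ]
tote ((169.4380645751953, 234.35415649414062), (100.25775909423828, 82.2193603515625), 89.23609924316406) [0.4841 0.3497 0.07  ] [array([0.6119, 0.4662, 0.07  ]), array([0.6158, 0.2525, 0.07  ]), array([0.3608, 0.2379, 0.07  ]), array([0.3571, 0.4437, 0.07  ])]
```

```bash
cat >> h.py <<'E'
from scipy.spatial.transform import Rotation as Ro
def go(x,y,z,psi=None):
    "shares for the next call to bring TCP to x,y,z and tool yaw psi (deg)"
    s=r.read_state(); R=Ro.from_rotvec(s['tcp_rot']).as_matrix()
    p=np.degrees(np.arctan2(-R[0,1],R[1,1])); d=R.T@(np.array([x,y,z])-s['position'])/.3
    print('pos',np.round(s['position'],4),'psi',round(p,2),'F',np.round(s['contact_force'],2),'open',round(s['opening'],3),'grip',round(s['grasp_force'],1),'t',round(s['time'],2))
    print('shares',np.round(d,3),None if psi is None else round((p-psi)/45,3))
E
python3 - <<'E'
from h import *
go(.4,-.25,.232,0)
t=cam('top')
h=cv2.cvtColor(t['image'],cv2.COLOR_RGB2HSV);m=cv2.inRange(h,np.array((105,100,150)),np.array((125,255,255)));m[:,:110]=0;m[:,225:]=0;m[:170]=0;m[300:]=0
c=max(cv2.findContours(m,cv2.RETR_EXTERNAL,cv2.CHAIN_APPROX_NONE)[0],key=cv2.contourArea);q=cv2.minAreaRect(c);print(q,[np.round(plane(t,p,.005),3) for p in cv2.boxPoints(q)])
cv2.imwrite('pics/tote.png',cv2.resize(t['image'][170:300,110:230,::-1],None,fx=4,fy=4))
E
```

```text
pos [ 0.2062 -0.5633  0.2309] psi 20.1 F [-0.76  0.05 -0.15] open 1.002 grip 0.0 t 0.3
shares [-0.966  0.759 -0.003] 0.447
((165.99917602539062, 234.4302520751953), (100.27229309082031, 75.16934204101562), 89.33380126953125) [array([0.624, 0.497, 0.005]), array([0.627, 0.289, 0.005]), array([0.356, 0.273, 0.005]), array([0.352, 0.474, 0.005])]
```

Request:
play_rows(
  rows=[
    [-0.97,0.75,0,0.444],
    [-0.97,0.75,0,0.444],
    [-0.97,0.75,0,0.444],
    [-0.97,0.75,0,0.444],
    [-0.97,0.75,0,0.444],
    [-0.97,0.75,0,0.444],
    [-0.97,0.75,0,0.444],
    [-0.97,0.75,0,0.444],
    [-0.97,0.75,0,0.444],
    [-0.97,0.75,0,0.444],
    [-0.97,0.75,0,0.444],
    [-0.97,0.75,0,0.444],
  ],
  hand=1,
)

```text
time: 1.35
position: [0.4022, -0.252, 0.2314]
tcp_rot: [0.005, -3.142, 0.0]
contact_force: [-0.8, -0.5, 0.1]
opening: 0.998
grasp_force: 0.0
```

View pics/tote.png

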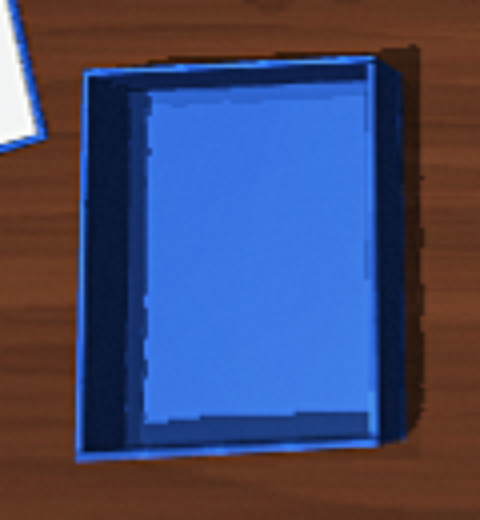

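```bash
python3 -c "
from h import *
go(.521,-.140,.232,0)"
```

```text
pos [ 0.4022 -0.252   0.2314] psi 0.19 F [-0.83 -0.52  0.07] open 0.998 grip 0.0 t 1.35
shares [-0.397  0.372 -0.002] 0.004
```

Request:
play_rows(
  rows=[
    [-0.4,0.37,0,0],
    [-0.4,0.37,0,0],
    [-0.4,0.37,0,0],
    [-0.4,0.37,0,0],
    [-0.4,0.37,0,0],
    [-0.4,0.37,0,0],
    [-0.4,0.37,0.1,0],
    [-0.4,0.37,0.235,0],
    [-0.4,0.37,0.235,0],
    [-0.4,0.37,0.235,0],
  ],
)

```text
time: 2.18
position: [0.5201, -0.1426, 0.1597]
tcp_rot: [-0.0, -3.137, 0.001]
contact_force: [1.1, 0.2, 2.1]
opening: 1.0
grasp_force: 0.0
```

```bash
python3 - <<'E'
from h import *
go(.521,-.140,.160,0)
t=cam('top');s=cam('scene')
P=[plane(t,(x/4+109.6,y/4+169.6),.07)[:2] for x,y in[(84,70),(378,56),(380,444),(78,460)]]
print(np.round(P,3),np.mean(P,0),[np.linalg.norm(P[i]-P[i-1]) for i in range(4)])
cv2.imwrite('pics/k1.png',np.hstack([cv2.resize(d['image'][y:y+100,x:x+100,::-1],(400,400),interpolation=cv2.INTER_CUBIC) for d,x,y in((t,310,160),(s,230,170))]))
E
```

```text
pos [ 0.5201 -0.1426  0.1597] psi -0.01 F [1.07 0.24 2.1 ] open 1.0 grip 0.0 t 2.18
shares [-0.003  0.009 -0.001] -0.0
[[0.606 0.458]
 [0.616 0.268]
 [0.369 0.255]
 [0.358 0.444]] [0.4872031  0.35599215] [np.float64(0.24814210930030772), np.float64(0.19075833325052668), np.float64(0.24741857562849617), np.float64(0.1889644576305773)]
```

View pics/k1.png

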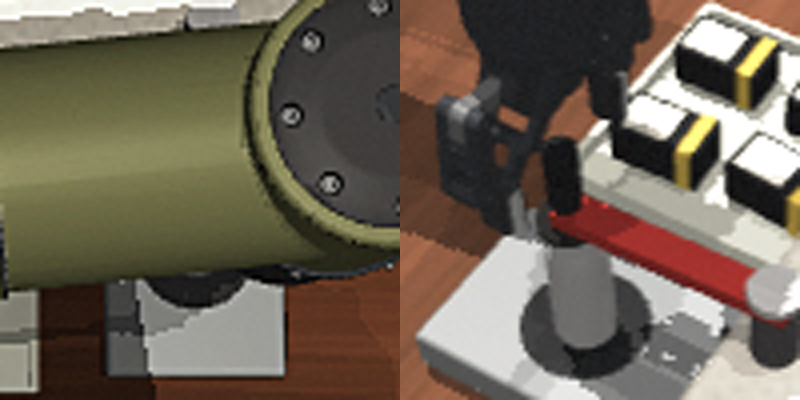

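Request:
play_rows(
  rows=[
    [0,0,0,0],
    [0,0,0,0],
    [0,0,0,0],
    [0,0,0,0],
    [0,0,0,0],
    [0,0,0,0],
    [0,0,0,0],
    [0,0,0,0],
    [0,0,0,0],
    [0,0,0,0],
  ],
  hand=0,
  force=30,
)

```text
time: 3.12
position: [0.5221, -0.1409, 0.1612]
tcp_rot: [-0.004, 3.141, -0.0]
contact_force: [-0.7, 0.7, 3.0]
opening: 0.223
grasp_force: 29.3
```

```bash
python3 - <<'E'
from h import *
go(.521,-.140,.160,0)
# arc about hinge, tool frame at psi=0: x=-X,y=Y ; hinge (.651,-.137)
P0=np.array(r.read_state()['position'][:2]);H=np.array([.651,-.137]);v=P0-H
print(np.linalg.norm(v),np.degrees(np.arctan2(-v[1],-v[0])))
for a in np.arange(7,46,7):
    R=Ro.from_euler('z',a,degrees=True).as_matrix()[:2,:2];d=H+R@v-P0;print(a,np.round([-d[0]/.3,d[1]/.3,-a/45],3))
E
```

```text
pos [ 0.5221 -0.1409  0.1612] psi 0.13 F [-0.66  0.72  3.03] open 0.223 grip 29.3 t 3.12
shares [0.004 0.003 0.004] 0.003
0.12900201290999871 1.711081048232384
7 [-0.005 -0.052 -0.156]
14 [-0.016 -0.104 -0.311]
21 [-0.033 -0.153 -0.467]
28 [-0.056 -0.2   -0.622]
35 [-0.085 -0.244 -0.778]
42 [-0.119 -0.284 -0.933]
```

Request:
play_rows(
  rows=[
    [-0.001,-0.026,0,-0.078],
    [-0.005,-0.052,0,-0.156],
    [-0.009,-0.078,0,-0.233],
    [-0.016,-0.104,0,-0.311],
    [-0.024,-0.128,0,-0.389],
    [-0.033,-0.153,0,-0.467],
    [-0.044,-0.177,0,-0.544],
    [-0.056,-0.2,0,-0.622],
    [-0.07,-0.222,0,-0.7],
    [-0.085,-0.244,0,-0.778],
    [-0.102,-0.264,0,-0.855],
    [-0.119,-0.284,0,-0.933],
  ],
)

```text
time: 4.12
position: [0.5585, -0.2258, 0.1612]
tcp_rot: [-1.133, 2.929, 0.0]
contact_force: [1.0, 4.1, 3.7]
opening: 0.222
grasp_force: 29.6
```

Request:
play_rows(
  rows=[
    [-0.001,-0.026,0,-0.078],
    [-0.005,-0.052,0,-0.156],
    [-0.009,-0.078,0,-0.233],
    [-0.016,-0.104,0,-0.311],
    [-0.024,-0.128,0,-0.389],
    [-0.033,-0.153,0,-0.467],
    [-0.044,-0.177,0,-0.544],
    [-0.056,-0.2,0,-0.622],
    [-0.07,-0.222,0,-0.7],
    [-0.085,-0.244,0,-0.778],
    [-0.102,-0.264,0,-0.855],
    [-0.119,-0.284,0,-0.933],
  ],
)

```text
time: 5.12
position: [0.642, -0.2643, 0.1612]
tcp_rot: [-2.108, 2.328, 0.001]
contact_force: [-1.8, 7.4, 5.4]
opening: 0.221
grasp_force: 29.7
```

Request:
play_rows(
  rows=[
    [0,0,0,0],
    [0,0,0,0],
    [0,0,0,0],
  ],
)

```text
time: 5.37
position: [0.6424, -0.2644, 0.1612]
tcp_rot: [-2.104, 2.331, -0.001]
contact_force: [2.6, 5.6, 4.5]
opening: 0.219
grasp_force: 29.7
```

Request:
play_rows(
  rows=[
    [0,0,0,0],
    [0,0,0,0],
    [0,0,0,0],
    [0,0,0,0],
    [0,0,-0.1,0],
    [0,0,-0.25,0],
    [0,0,-0.25,0],
    [0,0,-0.25,0],
    [0,0,-0.25,0],
  ],
  hand=1,
)

```text
time: 6.12
position: [0.6415, -0.2654, 0.2362]
tcp_rot: [-2.103, 2.333, -0.001]
contact_force: [0.3, 0.3, -1.3]
opening: 1.003
grasp_force: 0.0
```

```bash
python3 - <<'E'
from h import *
go(.566,-.345,.235,0)
t=cam('top');s=cam('scene')
cv2.imwrite('pics/k2.png',np.hstack([cv2.resize(d['image'][y:y+120,x:x+80,::-1],(400,600),interpolation=cv2.INTER_CUBIC) for d,x,y in((t,390,170),(s,170,260))]))
E
```

```text
pos [ 0.6415 -0.2654  0.2362] psi 84.07 F [ 0.31  0.25 -1.28] open 1.003 grip 0.0 t 6.12
shares [0.29  0.223 0.004] 1.868
```

View pics/k2.png

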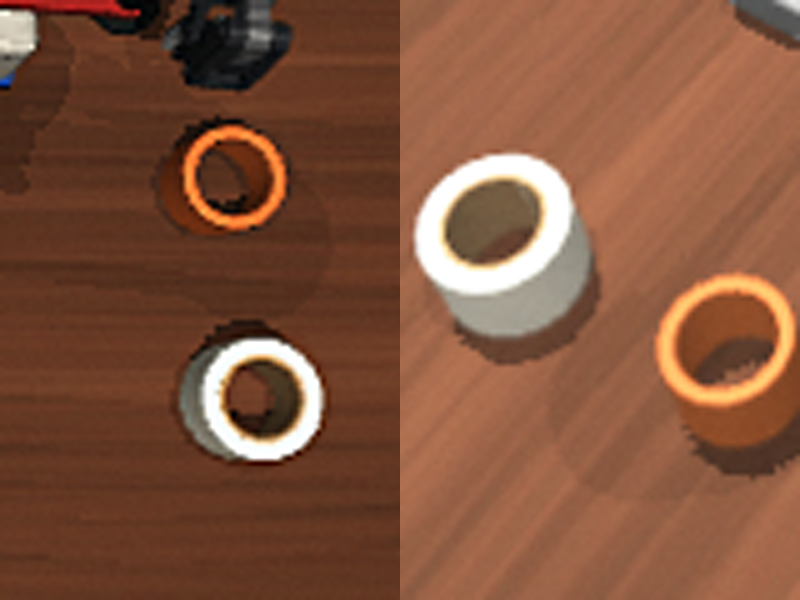

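```bash
python3 - <<'E'
from h import *
t=cam('top');s=cam('scene')
for n,a,b in(('spacer',(235,177),(327,340)),('roll',(262,400),(95,225))):
    pa=(a[0]/5+389.6,a[1]/5+169.6);pb=(b[0]/5+169.6,b[1]/5+259.6)
    print(n,tri(t,pa,s,pb),plane(t,pa,.045),plane(s,pb,.045))
go(.567,-.345,.235,90)
E
```

```text
spacer (array([ 0.56574151, -0.34453022,  0.04717785]), np.float64(0.0003669727167098393)) [ 0.56589698 -0.34534807  0.045     ] [ 0.56496008 -0.34379996  0.045     ]
roll (array([ 0.44819159, -0.35431562,  0.04537085]), np.float64(0.000667357546274194)) [ 0.44797023 -0.35469111  0.045     ] [ 0.44824605 -0.35400355  0.045     ]
pos [ 0.641  -0.2652  0.2341] psi 84.08 F [-0.42  0.13 -0.02] open 1.001 grip 0.0 t 6.32
shares [ 0.29   0.218 -0.002] -0.132
```

Request:
play_rows(
  rows=[
    [0.29,0.222,0,-0.132],
    [0.29,0.222,0,-0.132],
    [0.29,0.222,0,-0.132],
    [0.29,0.222,0,-0.132],
    [0.29,0.222,0,-0.132],
    [0.29,0.222,0.3,-0.132],
    [0.29,0.222,0.5,-0.132],
    [0.29,0.222,0.5,-0.132],
  ],
)

```text
time: 6.98
position: [0.5668, -0.344, 0.1091]
tcp_rot: [-2.222, 2.219, -0.001]
contact_force: [-0.0, -0.3, -0.3]
opening: 0.999
grasp_force: 0.0
```

```bash
python3 - <<'E'
from h import *
go(.5655,-.3447,.012,90)
E
```

```text
pos [ 0.5668 -0.344   0.1091] psi 90.08 F [-0.04 -0.29 -0.35] open 0.999 grip 0.0 t 6.98
shares [0.002 0.005 0.324] 0.002
```

Request:
play_rows(
  rows=[
    [0,0,0,0],
    [0,0,0.12,0],
    [0,0,0.24,0],
    [0,0,0.24,0],
    [0,0,0.24,0],
  ],
)

```text
time: 7.4
position: [0.566, -0.3446, 0.0388]
tcp_rot: [2.221, -2.218, -0.004]
contact_force: [-0.0, -0.2, 1.0]
opening: 1.002
grasp_force: 0.0
```

Request:
play_rows(
  rows=[
    [0,0,0,0],
    [0,0,0,0],
    [0,0,0,0],
    [0,0,0,0],
    [0,0,0,0],
    [0,0,0,0],
    [0,0,0,0],
    [0,0,0,0],
  ],
  hand=0,
  force=20,
)

```text
time: 8.07
position: [0.5661, -0.3474, 0.045]
tcp_rot: [2.22, -2.219, 0.007]
contact_force: [-9.1, -0.6, 15.4]
opening: -0.002
grasp_force: 7.9
```

Request:
play_rows(
  rows=[
    [0,0,0,0],
    [0,0,0,0],
    [0,0,0,0],
  ],
  hand=1,
)

```text
time: 8.32
position: [0.5682, -0.3464, 0.0437]
tcp_rot: [-2.221, 2.219, -0.011]
contact_force: [0.3, 0.1, 2.1]
opening: 0.422
grasp_force: 0.7
```

Request:
play_rows(
  rows=[
    [0,0,0,0.2],
    [0,0,0,0.4],
    [0,0,0,0.6],
    [0,0,0,0.8],
    [0,0,0,1],
    [0,0,0,1],
    [0,0,0,1],
    [0,0,0,1],
  ],
)

```text
time: 8.98
position: [0.5667, -0.3452, 0.0403]
tcp_rot: [-1.201, 2.902, -0.002]
contact_force: [0.3, -0.3, 0.6]
opening: 1.001
grasp_force: 0.0
```

Request:
play_rows(
  rows=[
    [0,0,0,0.2],
    [0,0,0,0.4],
    [0,0,0,0.6],
    [0,0,0,0.8],
    [0,0,0,1],
    [0,0,0,1],
    [0,0,0,1],
    [0,0,0,1],
  ],
)

```text
time: 9.65
position: [0.5666, -0.3451, 0.0398]
tcp_rot: [-0.001, 3.14, -0.001]
contact_force: [0.4, -0.3, 0.7]
opening: 0.999
grasp_force: 0.0
```

Request:
play_rows(
  rows=[
    [0,0,0,0],
    [0,0,0,0],
    [0,0,0,0],
    [0,0,0,0],
    [0,0,0,0],
    [0,0,0,0],
    [0,0,0,0],
    [0,0,0,0],
  ],
  hand=0,
  force=30,
)

```text
time: 10.32
position: [0.5666, -0.3451, 0.0398]
tcp_rot: [-0.002, 3.141, -0.001]
contact_force: [-0.9, 1.7, 5.5]
opening: 0.559
grasp_force: 28.7
```

```bash
python3 - <<'E'
from h import *
go(.521,-.137,.20,0)
E
```

```text
pos [ 0.5666 -0.3451  0.0398] psi 0.07 F [-0.89  1.66  5.49] open 0.559 grip 28.7 t 10.32
shares [ 0.151  0.693 -0.535] 0.001
```

```bash
python3 - <<'E'
from h import *
t=cam('top');s=cam('scene')
cv2.imwrite('pics/k3.png',np.hstack([cv2.resize(d['image'][y:y+120,x:x+80,::-1],(400,600),interpolation=cv2.INTER_CUBIC) for d,x,y in((t,390,150),(s,190,260))]))
E
```

```text
(no output)
```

View pics/k3.png

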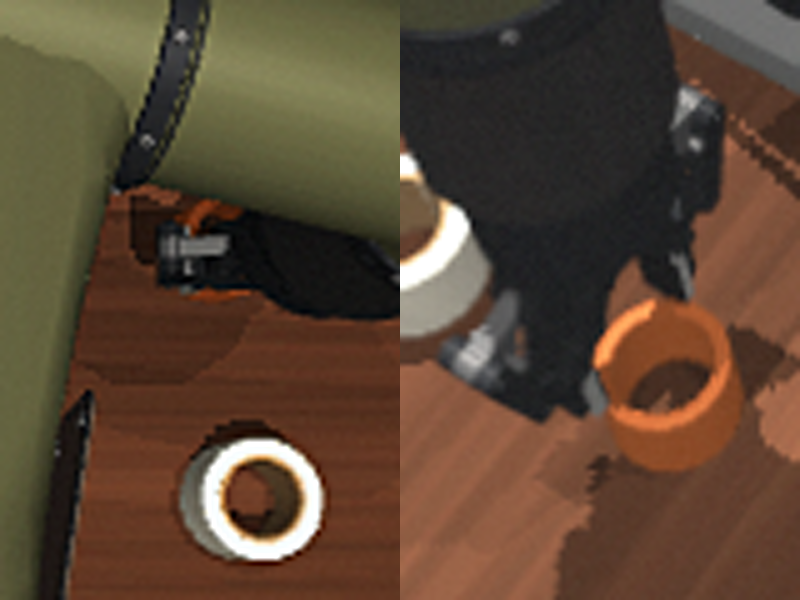

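```bash
python3 - <<'E'
from h import *
s=cam('scene');P=plane(s,(267/5+189.6,363/5+259.6),.046);print(P)
go(P[0],P[1],.1,0)
E
```

```text
[ 0.58534561 -0.34349915  0.046     ]
pos [ 0.5666 -0.3451  0.0398] psi 0.06 F [-1.06  0.95  5.67] open 0.56 grip 28.7 t 10.47
shares [-0.063  0.005 -0.201] 0.001
```

Request:
play_rows(
  rows=[
    [0,0,0,0],
    [0,0,0,0],
    [0,0,0,0],
    [0,0,0,0],
    [0,0,-0.1,0],
    [0,0,-0.2,0],
    [0,0,-0.3,0],
    [0,0,-0.5,0],
    [0,0,-0.5,0],
    [0,0,-0.5,0],
    [0,0,-0.5,0],
  ],
  hand=1,
)

```text
time: 11.38
position: [0.5668, -0.3451, 0.1903]
tcp_rot: [-0.001, 3.139, -0.001]
contact_force: [0.0, -0.2, -1.8]
opening: 0.999
grasp_force: 0.0
```

```bash
cat >> h.py <<'E'
def ring(d,lo,hi,roi):
    h=cv2.cvtColor(d['image'],cv2.COLOR_RGB2HSV); m=cv2.inRange(h,np.array(lo),np.array(hi)); k=np.zeros_like(m);x0,y0,x1,y1=roi;k[y0:y1,x0:x1]=1
    c=max(cv2.findContours(m*k,cv2.RETR_EXTERNAL,cv2.CHAIN_APPROX_NONE)[0],key=cv2.contourArea);return cv2.fitEllipse(c)
E
python3 - <<'E'
from h import *
t=cam('top');s=cam('scene')
for lo in(170,200,220):
  try:
    a=ring(t,(4,120,lo),(18,255,255),(400,160,470,225));b=ring(s,(4,100,lo),(18,255,255),(215,300,270,365))
    print(a,b,plane(t,a[0],.046),plane(s,b[0],.046),tri(t,a[0],s,b[0]))
  except Exception as e: print(lo,e)
go(.58,-.345,.1,0)
E
```

```text
((436.75360107421875, 198.62979125976562), (17.091642379760742, 17.86659812927246), 70.01828002929688) ((241.70736694335938, 332.45721435546875), (25.195737838745117, 28.660490036010742), 45.594181060791016) [ 0.58292762 -0.34618071  0.046     ] [ 0.58345467 -0.34525611  0.046     ] (array([ 0.5832283 , -0.34569511,  0.0464099 ]), np.float64(0.001008117859156948))
((436.68798828125, 198.8724822998047), (16.50641632080078, 17.826263427734375), 82.23505401611328) ((241.88018798828125, 332.28515625), (22.868127822875977, 26.4841365814209), 54.9879150390625) [ 0.58227146 -0.34597576  0.046     ] [ 0.58352711 -0.34479256  0.046     ] (array([ 0.58288041, -0.34535659,  0.0460449 ]), np.float64(0.0017156591187625849))
((436.6810607910156, 199.41061401367188), (15.077847480773926, 17.676713943481445), 84.70228576660156) ((241.8697967529297, 332.3657531738281), (22.874055862426758, 25.966524124145508), 55.2578010559082) [ 0.5808187  -0.34589478  0.046     ] [ 0.58361475 -0.34493717  0.046     ] (array([ 0.58199598, -0.34539978,  0.0445639 ]), np.float64(0.0026943232444516505))
pos [ 0.5658 -0.3446  0.1871] psi 0.03 F [ 0.41  1.34 -0.63] open 1.0 grip 0.0 t 11.48
shares [-0.048 -0.002  0.29 ] 0.001
```

Request:
play_rows(
  rows=[
    [-0.06,-0.003,0,0],
    [-0.06,-0.003,0.1,0],
    [-0.06,-0.003,0.2,0],
    [-0.06,-0.003,0.3,0],
    [-0.06,-0.003,0.4,0],
    [-0.06,-0.003,0.5,0],
    [-0.06,-0.003,0.583,0],
    [-0.06,-0.003,0.583,0],
    [-0.06,-0.003,0.583,0],
  ],
)

```text
time: 12.23
position: [0.5824, -0.3454, 0.0112]
tcp_rot: [0.001, -3.136, -0.002]
contact_force: [-0.2, 0.1, 1.4]
opening: 1.003
grasp_force: 0.0
```

Request:
play_rows(
  rows=[
    [0,0,0,0],
    [0,0,0,0],
    [0,0,0,0],
    [0,0,0,0],
    [0,0,0,0],
    [0,0,0,0],
    [0,0,0,0],
    [0,0,0,0],
  ],
  hand=0.3,
  force=20,
)

```text
time: 12.9
position: [0.5855, -0.3464, 0.0167]
tcp_rot: [-0.001, 3.138, -0.003]
contact_force: [-0.9, 1.2, 6.3]
opening: 0.662
grasp_force: 21.8
```

Request:
play_rows(
  rows=[
    [0,0,0,0],
    [0,0,0,0],
    [0,0,0,0],
    [0,0,0,-0.2],
    [0,0,0,-0.4],
    [0,0,0,-0.6],
    [0,0,0,-0.8],
    [0,0,0,-1],
    [0,0,0,-1],
    [0,0,0,-1],
  ],
  hand=1,
)

```text
time: 13.73
position: [0.5839, -0.3457, 0.0134]
tcp_rot: [1.212, -2.898, -0.001]
contact_force: [-0.3, -0.2, 0.6]
opening: 1.001
grasp_force: 0.0
```

Request:
play_rows(
  rows=[
    [0,0,0,-0.2],
    [0,0,0,-0.4],
    [0,0,0,-0.6],
    [0,0,0,-0.8],
    [0,0,0,-1],
    [0,0,0,-1],
    [0,0,0,-1],
    [0,0,0,-1],
  ],
)

```text
time: 14.4
position: [0.584, -0.3457, 0.0134]
tcp_rot: [2.223, -2.219, -0.001]
contact_force: [-1.0, 1.0, -0.2]
opening: 1.005
grasp_force: 0.0
```

Request:
play_rows(
  rows=[
    [0,0,0,0],
    [0,0,0,0],
    [0,0,0,0],
    [0,0,0,0],
    [0,0,0,0],
    [0,0,0,0],
    [0,0,0,0],
    [0,0,0,0],
  ],
  hand=0.3,
  force=30,
)

```text
time: 15.07
position: [0.5843, -0.3458, 0.014]
tcp_rot: [-2.222, 2.221, -0.0]
contact_force: [0.1, 0.1, 1.4]
opening: 0.64
grasp_force: 31.9
```

```bash
python3 - <<'E'
from h import *
go(.521,-.137,.16,90)
E
```

```text
pos [ 0.5843 -0.3458  0.014 ] psi 90.03 F [0.09 0.07 1.43] open 0.64 grip 31.9 t 15.07
shares [-0.696  0.211 -0.487] 0.001
```

Request:
play_rows(
  rows=[
    [0,0,-0.04,0],
    [0,0.08,-0.1,0],
    [0,0.16,-0.2,0],
    [0,0.21,-0.3,0],
    [0,0.21,-0.4,0],
    [0,0.21,-0.48,0],
    [-0.1,0.21,-0.48,0],
    [-0.2,0.21,-0.48,0],
    [-0.3,0.21,-0.48,0],
    [-0.4,0.21,-0.48,0],
    [-0.5,0.21,-0.48,0],
    [-0.5,0.21,-0.48,0],
  ],
)

```text
time: 16.07
position: [0.5213, -0.1921, 0.1589]
tcp_rot: [-2.225, 2.216, -0.0]
contact_force: [-0.3, -1.3, -0.2]
opening: 0.641
grasp_force: 32.1
```

Request:
play_rows(
  rows=[
    [-0.1,0,0,0],
    [-0.19,0,0,0],
    [-0.19,0,0,0],
    [-0.19,0,0,0],
    [-0.19,0,0,0],
  ],
)

```text
time: 16.48
position: [0.5211, -0.139, 0.1584]
tcp_rot: [-2.222, 2.22, -0.0]
contact_force: [0.0, -0.4, -0.2]
opening: 0.636
grasp_force: 32.1
```

```bash
python3 - <<'E'
from h import *
go(.521,-.137,.125,90)
t=cam('top');s=cam('scene')
cv2.imwrite('pics/k4.png',np.hstack([cv2.resize(d['image'][y:y+120,x:x+100,::-1],(400,480),interpolation=cv2.INTER_CUBIC) for d,x,y in((t,310,160),(s,225,170))]))
E
```

```text
pos [ 0.5211 -0.139   0.1584] psi 90.05 F [ 0.03 -0.43 -0.2 ] open 0.636 grip 32.1 t 16.48
shares [-0.007  0.     0.111] 0.001
```

View pics/k4.png

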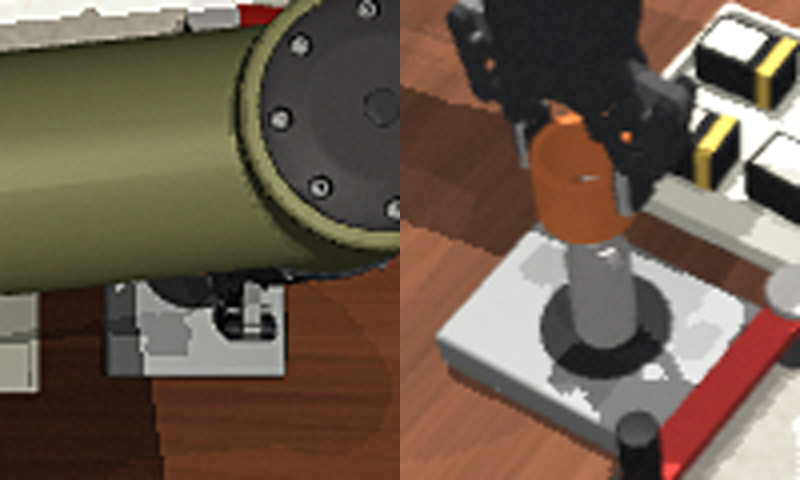

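Request:
play_rows(
  rows=[
    [-0.006,0,0.05,0],
    [-0.006,0,0.09,0],
    [-0.006,0,0.11,0],
    [-0.006,0,0.13,0],
    [-0.006,0,0.14,0],
    [-0.006,0,0.14,0],
    [-0.006,0,0.14,0],
  ],
)

```text
time: 17.17
position: [0.5212, -0.1373, 0.1162]
tcp_rot: [2.222, -2.221, 0.0]
contact_force: [-0.4, -0.6, -0.1]
opening: 0.642
grasp_force: 32.1
```

Request:
play_rows(
  rows=[
    [0,0,0.01,0],
    [0,0,0.02,0],
    [0,0,0.03,0],
    [0,0,0.04,0],
    [0,0,0.04,0],
    [0,0,0.04,0],
  ],
)

```text
time: 17.67
position: [0.521, -0.1371, 0.1036]
tcp_rot: [2.222, -2.22, -0.001]
contact_force: [-0.1, -1.0, -0.7]
opening: 0.64
grasp_force: 32.1
```

Request:
play_rows(
  rows=[
    [0,0,0.03,0],
    [0,0,0.06,0],
    [0,0,0.09,0],
    [0,0,0.12,0],
    [0,0,0.15,0],
    [0,0,0.17,0],
    [0,0,0.18,0],
    [0,0,0.18,0],
  ],
)

```text
time: 18.33
position: [0.5206, -0.1371, 0.0488]
tcp_rot: [2.221, -2.22, -0.002]
contact_force: [0.4, -0.4, -0.9]
opening: 0.643
grasp_force: 32.0
```

Request:
play_rows(
  rows=[
    [0,0,0.006,0],
    [0,0,0.012,0],
    [0,0,0.018,0],
    [0,0,0.022,0],
    [0,0,0.022,0],
  ],
)

```text
time: 18.75
position: [0.5214, -0.1371, 0.0439]
tcp_rot: [-2.222, 2.22, -0.001]
contact_force: [-0.5, 0.9, 3.2]
opening: 0.644
grasp_force: 32.4
```

Request:
play_rows(
  rows=[
    [0,0,0.004,0],
    [0,0,0.004,0],
    [0,0,0.004,0],
  ],
)

```text
time: 19.0
position: [0.5214, -0.1371, 0.0439]
tcp_rot: [-2.222, 2.22, -0.002]
contact_force: [-4.7, 2.2, 8.8]
opening: 0.639
grasp_force: 33.0
```

Request:
play_rows(
  rows=[
    [0,0,0,0],
    [0,0,0,0],
    [0,0,0,0],
    [0,0,0,0],
    [0,0,0,0],
  ],
  hand=0.9,
)

```text
time: 19.42
position: [0.521, -0.1371, 0.0418]
tcp_rot: [2.222, -2.221, -0.001]
contact_force: [0.1, 0.1, 0.1]
opening: 0.903
grasp_force: 0.0
```

Request:
play_rows(
  rows=[
    [0,0,-0.1,0],
    [0,0,-0.2,0],
    [0,0,-0.3,0],
    [0,0,-0.4,0],
    [0.1,0,-0.5,0],
    [0.2,0,-0.5,0],
    [0.3,0,-0.5,0],
    [0.4,0,-0.5,0],
    [0.5,0,-0.5,0],
    [0.6,0,-0.5,0],
    [0.6,0,-0.5,0],
  ],
)

```text
time: 20.33
position: [0.5202, -0.3211, 0.1909]
tcp_rot: [2.216, -2.224, -0.002]
contact_force: [-0.1, 0.8, -0.6]
opening: 0.9
grasp_force: 0.0
```

```bash
python3 - <<'E'
from h import *
t=cam('top');s=cam('scene')
go(.448,-.3545,.15,90)
a=ring(t,(0,0,190),(40,70,255),(410,220,475,275));b=ring(s,(0,0,190),(40,70,255),(165,280,220,340))
print(a,b,plane(t,a[0],.045),plane(s,b[0],.045))
for d,roi in((t,(330,190,390,245)),(s,(240,200,310,270))):
    e=ring(d,(4,120,150),(18,255,255),roi);print('spacer',e,plane(d,e[0],.075),proj(d,[(.521,-.137,.075)]))
E
```

```text
pos [ 0.5208 -0.3181  0.1912] psi 89.9 F [ 0.12 -0.83 -0.11] open 0.898 grip 0.0 t 20.43
shares [0.122 0.242 0.138] -0.002
((441.07720947265625, 248.8220672607422), (20.52265167236328, 22.07806968688965), 13.741151809692383) ((188.1267852783203, 304.4164733886719), (25.540895462036133, 32.30560302734375), 60.02791976928711) [ 0.4499925  -0.35233506  0.045     ] [ 0.44708712 -0.35420224  0.045     ]Traceback (most recent call last):
  File "<stdin>", line 7, in <module>
  File "h.py", line 27, in ring
    c=max(cv2.findContours(m*k,cv2.RETR_EXTERNAL,cv2.CHAIN_APPROX_NONE)[0],key=cv2.contourArea);return cv2.fitEllipse(c)
ValueError: max() iterable argument is empty
```

Request:
play_rows(
  rows=[
    [0.12,0.13,0,0],
    [0.121,0.242,0,0],
    [0.121,0.242,0.1,0],
    [0.121,0.242,0.2,0],
    [0.121,0.242,0.3,0],
    [0.121,0.242,0.4,0],
    [0.121,0.242,0.5,0],
    [0.121,0.242,0.597,0],
    [0.121,0.242,0.597,0],
    [0.121,0.242,0.597,0],
  ],
  hand=1,
)

```text
time: 21.27
position: [0.4479, -0.3525, 0.0123]
tcp_rot: [2.222, -2.218, -0.004]
contact_force: [-0.1, -0.6, 0.3]
opening: 1.0
grasp_force: 0.0
```

Request:
play_rows(
  rows=[
    [0,0,0,0],
    [0,0,0,0],
    [0,0,0,0],
    [0,0,0,0],
    [0,0,0,0],
    [0,0,0,0],
    [0,0,0,0],
  ],
  hand=0.3,
  force=20,
)

```text
time: 21.85
position: [0.4503, -0.3541, 0.0162]
tcp_rot: [-2.222, 2.219, -0.007]
contact_force: [-0.2, 2.6, 6.4]
opening: 0.75
grasp_force: 22.2
```

Request:
play_rows(
  rows=[
    [0,0,0,0],
    [0,0,0,0],
    [0,0,0,0],
    [0,0,0,0.2],
    [0,0,0,0.4],
    [0,0,0,0.6],
    [0,0,0,0.8],
    [0,0,0,1],
    [0,0,0,1],
    [0,0,0,1],
  ],
  hand=1,
)

```text
time: 22.68
position: [0.4485, -0.3534, 0.0129]
tcp_rot: [1.193, -2.906, -0.0]
contact_force: [0.6, -0.4, -0.1]
opening: 1.004
grasp_force: 0.0
```

Request:
play_rows(
  rows=[
    [0,0,0,0.2],
    [0,0,0,0.4],
    [0,0,0,0.6],
    [0,0,0,0.8],
    [0,0,0,1],
    [0,0,0,1],
    [0,0,0,1],
    [0,0,0,1],
  ],
)

```text
time: 23.35
position: [0.4485, -0.3534, 0.0128]
tcp_rot: [-0.001, -3.141, -0.0]
contact_force: [-0.3, 0.0, -1.1]
opening: 0.998
grasp_force: 0.0
```

Request:
play_rows(
  rows=[
    [0,0,0,0],
    [0,0,0,0],
    [0,0,0,0],
    [0,0,0,0],
    [0,0,0,0],
    [0,0,0,0],
    [0,0,0,0],
    [0,0,0,0],
  ],
  hand=0.3,
  force=30,
)

```text
time: 24.02
position: [0.4488, -0.3536, 0.0133]
tcp_rot: [-0.001, 3.141, -0.0]
contact_force: [0.1, 0.1, 3.9]
opening: 0.734
grasp_force: 33.5
```

```bash
python3 - <<'E'
from h import *
go(.521,-.137,.165,0)
t=cam('top');s=cam('scene')
for lo in(90,150,200):
  for d,z,roi in((t,.075,(330,190,390,245)),(s,.075,(240,200,310,270))):
    try:e=ring(d,(4,120,lo),(18,255,255),roi);print('spacer',lo,e,plane(d,e[0],z),proj(d,[(.521,-.137,z)]))
    except Exception: print('none')
E
```

```text
pos [ 0.4488 -0.3536  0.0133] psi 0.04 F [0.06 0.13 3.89] open 0.734 grip 33.5 t 24.02
shares [-0.241  0.722 -0.506] 0.001
spacer 90 ((331.867919921875, 205.64947509765625), (4.294187068939209, 37.60762405395508), 1.2601357698440552) [ 0.55910115 -0.06441665  0.075     ] [[360.20794101 220.52726121]]
spacer 90 ((269.7069091796875, 219.89474487304688), (36.87702178955078, 72.52325439453125), 110.58273315429688) [ 0.47500469 -0.09303804  0.075     ] [[274.80080496 240.02573563]]
spacer 150 ((363.7381896972656, 218.19293212890625), (21.476551055908203, 26.975412368774414), 61.605682373046875) [ 0.52703287 -0.14615105  0.075     ] [[360.20794101 220.52726121]]
spacer 150 ((280.9409484863281, 240.28514099121094), (9.373702049255371, 13.393219947814941), 15.306163787841797) [ 0.53365729 -0.13028345  0.075     ] [[274.80080496 240.02573563]]
spacer 200 ((359.43426513671875, 219.7474365234375), (16.653823852539062, 19.211397171020508), 179.8456268310547) [ 0.52299587 -0.1350385   0.075     ] [[360.20794101 220.52726121]]
spacer 200 ((276.9471130371094, 240.54827880859375), (14.852757453918457, 18.413257598876953), 54.330726623535156) [ 0.52614538 -0.13568466  0.075     ] [[274.80080496 240.02573563]]
```

Request:
play_rows(
  rows=[
    [0,0,-0.06,0],
    [0,0,-0.15,0],
    [0,0,-0.28,0],
    [0,0,-0.4,0],
    [-0.06,0.05,-0.5,0],
    [-0.12,0.15,-0.5,0],
    [-0.18,0.25,-0.5,0],
    [-0.24,0.36,-0.5,0],
    [-0.24,0.47,-0.5,0],
    [-0.24,0.58,-0.5,0],
    [-0.24,0.67,-0.5,0],
    [-0.24,0.67,-0.5,0],
  ],
)

```text
time: 25.12
position: [0.5203, -0.1483, 0.1618]
tcp_rot: [0.007, -3.14, -0.003]
contact_force: [1.0, 0.1, -1.1]
opening: 0.738
grasp_force: 33.6
```

```bash
python3 - <<'E'
from h import *
go(.521,-.137,.12,0)
E
```

```text
pos [ 0.5203 -0.1483  0.1618] psi 0.25 F [ 0.97  0.06 -1.09] open 0.738 grip 33.6 t 25.12
shares [-0.003  0.037  0.14 ] 0.006
```

Request:
play_rows(
  rows=[
    [-0.002,0.03,0,0],
    [-0.002,0.045,0,0],
    [-0.002,0.045,0,0],
    [-0.002,0.045,0,0],
    [-0.002,0.045,0,0],
  ],
)

```text
time: 25.53
position: [0.521, -0.1395, 0.1627]
tcp_rot: [-0.001, -3.141, 0.0]
contact_force: [0.1, -0.5, -0.2]
opening: 0.742
grasp_force: 33.6
```

```bash
python3 - <<'E'
from h import *
go(.521,-.137,.12,0)
E
```

```text
pos [ 0.521  -0.1395  0.1627] psi -0.02 F [ 0.13 -0.55 -0.23] open 0.742 grip 33.6 t 25.53
shares [-0.     0.008  0.142] -0.001
```

Request:
play_rows(
  rows=[
    [0,0.008,0.03,0],
    [0,0.008,0.07,0],
    [0,0.008,0.11,0],
    [0,0.008,0.13,0],
    [0,0.008,0.15,0],
    [0,0.008,0.165,0],
    [0,0.008,0.165,0],
    [0,0.008,0.165,0],
  ],
)

```text
time: 26.2
position: [0.5211, -0.1366, 0.1135]
tcp_rot: [0.001, -3.141, 0.0]
contact_force: [0.5, -0.6, -0.5]
opening: 0.743
grasp_force: 33.6
```

Request:
play_rows(
  rows=[
    [0,0,0.015,0],
    [0,0,0.03,0],
    [0,0,0.045,0],
    [0,0,0.06,0],
    [0,0,0.07,0],
    [0,0,0.07,0],
    [0,0,0.07,0],
  ],
)

```text
time: 26.78
position: [0.5209, -0.1364, 0.0921]
tcp_rot: [0.001, -3.141, -0.0]
contact_force: [-0.3, -1.7, -1.6]
opening: 0.738
grasp_force: 33.6
```

Request:
play_rows(
  rows=[
    [0,0,0.005,0],
    [0,0,0.01,0],
    [0,0,0.014,0],
    [0,0,0.014,0],
    [0,0,0.014,0],
  ],
)

```text
time: 27.2
position: [0.5211, -0.1366, 0.0884]
tcp_rot: [0.001, -3.142, 0.0]
contact_force: [-1.8, -1.2, 0.2]
opening: 0.737
grasp_force: 33.7
```

Request:
play_rows(
  rows=[
    [0,0,0.004,0],
    [0,0,0.004,0],
    [0,0,0.004,0],
  ],
)

```text
time: 27.45
position: [0.5211, -0.1366, 0.0883]
tcp_rot: [-0.001, 3.141, -0.001]
contact_force: [-4.6, 0.9, 6.1]
opening: 0.742
grasp_force: 34.2
```

Request:
play_rows(
  rows=[
    [0,0,0,0],
    [0,0,0,0],
    [0,0,0,0],
    [0,0,0,0],
    [0,0,-0.1,0],
    [0,0,-0.2,0],
    [0,0,-0.3,0],
    [0,0,-0.4,0],
    [0,0,-0.52,0],
    [0,0,-0.52,0],
    [0,0,-0.52,0],
  ],
  hand=1,
)

```text
time: 28.37
position: [0.5222, -0.1365, 0.2457]
tcp_rot: [-0.001, 3.137, 0.0]
contact_force: [0.5, -0.7, -1.7]
opening: 1.003
grasp_force: 0.0
```

Request:
play_rows(
  rows=[
    [-0.07,-0.1,0,-0.15],
    [-0.14,-0.2,0,-0.3],
    [-0.21,-0.3,0,-0.45],
    [-0.28,-0.4,0,-0.6],
    [-0.35,-0.425,0,-0.75],
    [-0.4,-0.425,0,-0.9],
    [-0.4,-0.425,0,-1],
    [-0.4,-0.425,0,-1],
    [-0.4,-0.425,0,-1],
  ],
)

```text
time: 29.12
position: [0.641, -0.2638, 0.2414]
tcp_rot: [1.199, -2.902, -0.002]
contact_force: [1.2, 0.4, 0.8]
opening: 0.997
grasp_force: 0.0
```

Request:
play_rows(
  rows=[
    [0,0,0,-0.15],
    [0,0,0,-0.3],
    [0,0,0,-0.45],
    [0,0,0,-0.6],
    [0,0,0,-0.75],
    [0,0,0,-0.9],
    [0,0,0,-0.9],
    [0,0,0,-0.9],
  ],
)

```text
time: 29.78
position: [0.6409, -0.2637, 0.2433]
tcp_rot: [-2.127, 2.311, -0.0]
contact_force: [0.4, -1.5, 0.3]
opening: 1.003
grasp_force: 0.0
```

```bash
python3 - <<'E'
from h import *
go(.6424,-.2644,.161,86)
s=cam('scene')
h=cv2.cvtColor(s['image'],cv2.COLOR_RGB2HSV)
cv2.imwrite('pics/k5.png',cv2.resize(s['image'][170:320,230:430,::-1],None,fx=4,fy=4,interpolation=cv2.INTER_CUBIC))
E
```

```text
pos [ 0.6409 -0.2637  0.2433] psi 85.25 F [ 0.41 -1.52  0.33] open 1.003 grip 0.0 t 29.78
shares [ 0.002 -0.005  0.274] -0.017
```

View pics/k5.png

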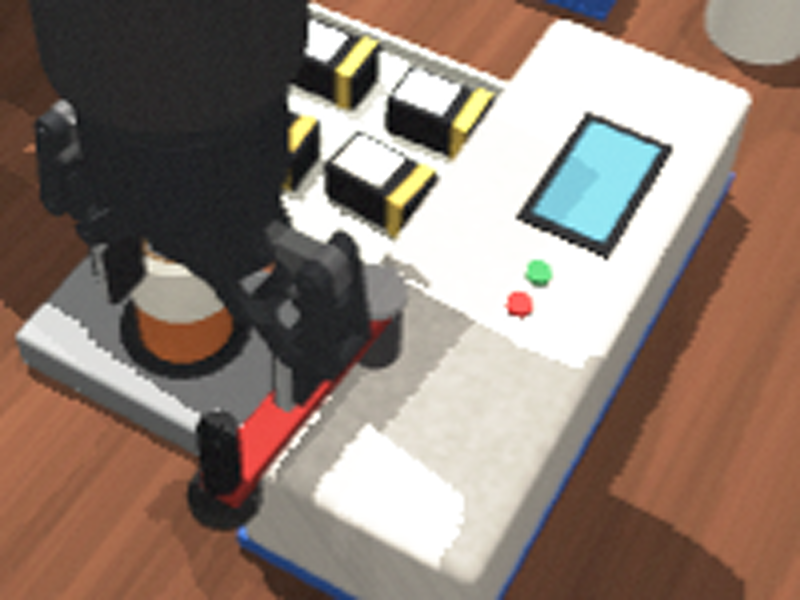

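Request:
play_rows(
  rows=[
    [0.002,-0.005,0.08,0],
    [0.002,-0.005,0.16,0],
    [0.002,-0.005,0.23,0],
    [0.002,-0.005,0.274,0],
    [0.002,-0.005,0.274,0],
    [0.002,-0.005,0.274,0],
  ],
)

```text
time: 30.33
position: [0.6424, -0.2648, 0.161]
tcp_rot: [2.131, -2.307, -0.0]
contact_force: [0.4, 0.2, 0.8]
opening: 1.0
grasp_force: 0.0
```

Request:
play_rows(
  rows=[
    [0,0,0,0],
    [0,0,0,0],
    [0,0,0,0],
    [0,0,0,0],
    [0,0,0,0],
    [0,0,0,0],
    [0,0,0,0],
    [0,0,0,0],
    [0,0,0,0],
    [0,0,0,0],
  ],
  hand=0,
  force=30,
)

```text
time: 31.17
position: [0.6427, -0.2647, 0.1614]
tcp_rot: [-2.133, 2.306, -0.001]
contact_force: [0.0, 1.1, 2.4]
opening: 0.223
grasp_force: 29.4
```

```bash
python3 - <<'E'
from h import *
go(.6424,-.2644,.161,86)
E
```

```text
pos [ 0.6427 -0.2647  0.1614] psi 85.53 F [0.   1.15 2.35] open 0.223 grip 29.4 t 31.17
shares [-0.001  0.001  0.001] -0.01
```

Request:
play_rows(
  rows=[
    [-0.001,0.026,0,0.078],
    [-0.005,0.052,0,0.156],
    [-0.009,0.078,0,0.233],
    [-0.016,0.104,0,0.311],
    [-0.024,0.128,0,0.389],
    [-0.033,0.153,0,0.467],
    [-0.044,0.177,0,0.544],
    [-0.056,0.2,0,0.622],
    [-0.07,0.222,0,0.7],
    [-0.085,0.244,0,0.778],
    [-0.102,0.264,0,0.855],
    [-0.119,0.284,0,0.933],
  ],
)

```text
time: 32.17
position: [0.558, -0.2256, 0.1614]
tcp_rot: [1.155, -2.916, 0.005]
contact_force: [-5.4, -9.2, 3.6]
opening: 0.222
grasp_force: 29.5
```

Request:
play_rows(
  rows=[
    [-0.001,0.026,0,0.078],
    [-0.005,0.052,0,0.156],
    [-0.009,0.078,0,0.233],
    [-0.016,0.104,0,0.311],
    [-0.024,0.128,0,0.389],
    [-0.033,0.153,0,0.467],
    [-0.044,0.177,0,0.544],
    [-0.056,0.2,0,0.622],
    [-0.07,0.222,0,0.7],
    [-0.085,0.244,0,0.778],
    [-0.102,0.264,0,0.855],
    [-0.119,0.284,0,0.933],
  ],
)

```text
time: 33.17
position: [0.5217, -0.1392, 0.1613]
tcp_rot: [0.033, -3.128, 0.007]
contact_force: [-24.6, -5.7, 11.6]
opening: 0.227
grasp_force: 30.5
```

Request:
play_rows(
  rows=[
    [0,0,0,0],
    [0,0,0,0],
  ],
)

```text
time: 33.33
position: [0.5222, -0.1377, 0.1612]
tcp_rot: [0.04, -3.129, 0.004]
contact_force: [-24.7, 0.4, 12.7]
opening: 0.221
grasp_force: 30.5
```

```bash
python3 - <<'E'
from h import *
go(.521,-.137,.161,0)
E
```

```text
pos [ 0.5222 -0.1377  0.1612] psi 1.48 F [-24.72   0.38  12.7 ] open 0.221 grip 30.5 t 33.33
shares [0.004 0.002 0.001] 0.033
```

Request:
play_rows(
  rows=[
    [0.01,0.003,0,0],
    [0.01,0.003,0,0],
    [0.01,0.003,0,0],
  ],
)

```text
time: 33.58
position: [0.5222, -0.1365, 0.1613]
tcp_rot: [0.041, -3.136, 0.003]
contact_force: [-10.6, -1.7, 6.5]
opening: 0.226
grasp_force: 29.9
```

Request:
play_rows(
  rows=[
    [0,0,0,0],
    [0,0,0,0],
    [0,0,0,0],
    [0,0,0,0],
    [0,0,-0.1,0],
    [0,0,-0.23,0],
    [0,0,-0.23,0],
    [0,0,-0.23,0],
    [0,0,-0.23,0],
  ],
  hand=1,
)

```text
time: 34.33
position: [0.5248, -0.1349, 0.2296]
tcp_rot: [-0.043, 3.141, 0.001]
contact_force: [0.1, -0.1, -0.3]
opening: 0.994
grasp_force: 0.0
```

Request:
play_rows(
  rows=[
    [0,0.1,0,0],
    [0,0.2,0,0],
    [0,0.3,0,0],
    [0,0.4,0,0],
    [0,0.5,0,0],
    [0,0.6,0,0],
    [0,0.7,0,0],
    [0,0.8,0,0],
    [0,0.9,0,0],
    [0,1,0,0],
    [0,1,0,0],
    [0,1,0,0],
  ],
)

```text
time: 35.33
position: [0.5158, 0.1659, 0.228]
tcp_rot: [0.047, -3.138, 0.002]
contact_force: [0.8, -0.1, 1.1]
opening: 0.994
grasp_force: 0.0
```

```bash
python3 - <<'E'
from h import *
go(.5,.2,.235,0)
t=cam('top');s=cam('scene')
cv2.imwrite('pics/k6.png',np.hstack([cv2.resize(t['image'][150:240,330:390,::-1],(400,600),interpolation=cv2.INTER_CUBIC),cv2.resize(s['image'][195:285,250:310,::-1],(400,600),interpolation=cv2.INTER_CUBIC)]))
E
```

```text
pos [0.5158 0.1659 0.228 ] psi 1.71 F [ 0.77 -0.11  1.13] open 0.994 grip 0.0 t 35.33
shares [ 0.049  0.115 -0.023] 0.038
```

View pics/k6.png

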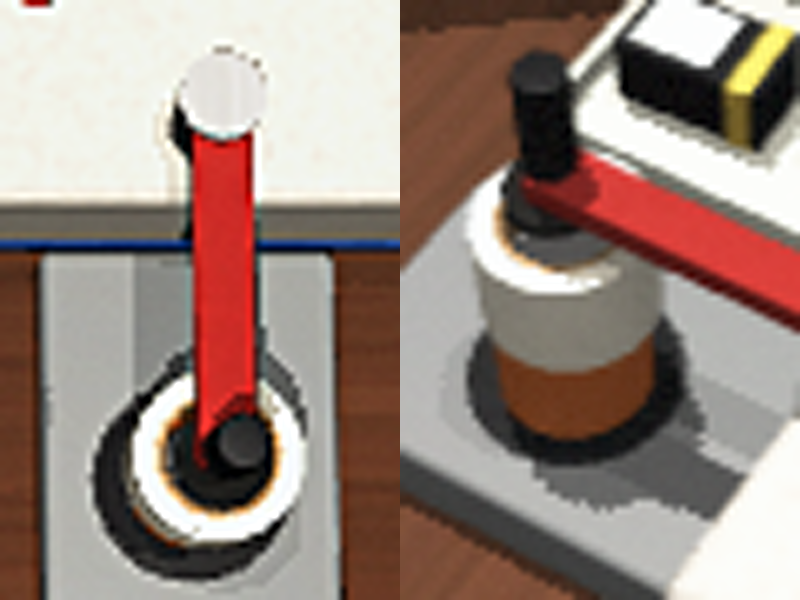

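```bash
python3 - <<'E'
from h import *
t=cam('top');k=60/400
q=lambda x,y:(x*k+329.6,y*k+149.6)
a=plane(t,q(222,140),.15);b=plane(t,q(227,425),.15)
d=a-b;print(a,b,np.degrees(np.arctan2(d[1],d[0])))
print('roll',plane(t,q(219,455),.12),'hinge cap',plane(t,q(222,92),.158),'knobtop',plane(t,q(243,440),.195))
# red mask mid line
im=t['image'].astype(int);m=((im[...,0]-im[...,1]>70)&(im[...,0]-im[...,2]>70)).astype(np.uint8);m[:172]=0;m[212:]=0;m[:,:350]=0;m[:,380:]=0
P=[]
for v in range(173,209):
    u=np.flatnonzero(m[v]); 
    if len(u)>5:P.append(plane(t,((u[0]+u[-1])/2,v),.15)[:2])
P=np.array(P);f=np.polyfit(P[:,0],P[:,1],1);print('arm line angle',np.degrees(np.arctan(f[0])),'y at .521',np.polyval(f,.521),'at .651',np.polyval(f,.651))
# machine yaw: housing back & front edges of white top at z=.1, deck edges
h=cv2.cvtColor(t['image'],cv2.COLOR_RGB2HSV);w=cv2.inRange(h,np.array((0,0,170)),np.array((60,60,255)));
L=[];
for u in list(range(258,335,4)):
    c=w[118:160,u];v=118+np.flatnonzero(c)[0];L.append(plane(t,(u,v-.5),.1)[:2])
L=np.array(L);print('back edge yaw',np.degrees(np.polyfit(L[:,1],L[:,0],1)[0]))
L=[]
for u in range(256,312,4):
    c=w[245:275,u];v=245+np.flatnonzero(c)[-1];L.append(plane(t,(u,v+.5),.017)[:2])
L=np.array(L);print('tray front yaw',np.degrees(np.polyfit(L[:,1],L[:,0],1)[0]), L[:,0].mean())
E
```

```text
[ 0.63520849 -0.13631964  0.15      ] [ 0.53134626 -0.13664059  0.15      ] 0.17705410130102736
roll [ 0.52352268 -0.13732113  0.12      ] hinge cap [ 0.65113525 -0.13556827  0.158     ] knobtop [ 0.5213547 -0.1363306  0.195    ]
arm line angle -0.5669372705025917 y at .521 -0.13528579894952167 at .651 -0.13657218079571923
back edge yaw 0.7034801370883346Traceback (most recent call last):
  File "<stdin>", line 22, in <module>
IndexError: index -1 is out of bounds for axis 0 with size 0
```

```bash
python3 - <<'E'
from h import *
t=cam('top');s=cam('scene')
S=lambda x,y:(x/4+229.6,y/4+164.6)
h=cv2.cvtColor(s['image'],cv2.COLOR_RGB2HSV);y=cv2.inRange(h,np.array((22,110,110)),np.array((35,255,255)));y[:165]=0;y[240:]=0
for c in cv2.findContours(y,cv2.RETR_EXTERNAL,cv2.CHAIN_APPROX_NONE)[0]:
    if cv2.contourArea(c)>8: print('yel scene',cv2.minAreaRect(c)[0],cv2.contourArea(c))
for n,a,b in(('BR',(299.5,242),(250,137)),('BL',(266.5,243.5),(315,59)),('TL',(268.5,208.5),(428,110)),('TR',(297,209.1),(367,180))):
    print(n,tri(t,a,s,S(*b)))
go(.565,.102,.11,0)
E
```

```text
yel scene (330.61798095703125, 218.51124572753906) 46.5
yel scene (301.8000183105469, 206.4000244140625) 41.5
yel scene (345.9558410644531, 199.5735321044922) 35.5
yel scene (317.1153869628906, 186.42308044433594) 35.0
BR (array([0.46626204, 0.01843454, 0.04428141]), np.float64(0.0017790037512099332))
BL (array([0.46278741, 0.1050427 , 0.0438376 ]), np.float64(1.868484200514869e-05))
TL (array([0.55497382, 0.1020309 , 0.04374647]), np.float64(0.0005237234101567437))
TR (array([0.55270087, 0.02593188, 0.04386265]), np.float64(0.0019499520870489982))
pos [0.5165 0.1637 0.2297] psi 1.49 F [-0.22 -0.44  0.38] open 1.002 grip 0.0 t 35.58
shares [-0.156 -0.21   0.399] 0.033
```

Request:
play_rows(
  rows=[
    [-0.08,-0.1,0.05,0.033],
    [-0.156,-0.21,0.15,0.033],
    [-0.156,-0.21,0.28,0.033],
    [-0.156,-0.21,0.4,0.033],
    [-0.156,-0.21,0.52,0.033],
    [-0.156,-0.21,0.62,0.033],
    [-0.156,-0.21,0.715,0.033],
    [-0.156,-0.21,0.715,0.033],
    [-0.156,-0.21,0.715,0.033],
  ],
  hand=0.7,
)

```text
time: 36.33
position: [0.5642, 0.1017, 0.0146]
tcp_rot: [0.001, -3.139, 0.003]
contact_force: [1.0, 0.1, 1.0]
opening: 0.701
grasp_force: 0.0
```

Request:
play_rows(
  rows=[
    [0,0,0,0],
    [0,0,0,0],
    [0,0,0,0],
    [0,0,0,0],
    [0,0,0,0],
    [0,0,0,0],
  ],
  hand=0.2,
  force=40,
)

```text
time: 36.83
position: [0.5668, 0.1035, 0.0187]
tcp_rot: [-0.003, 3.137, 0.002]
contact_force: [-0.0, 0.4, 7.1]
opening: 0.461
grasp_force: 41.5
```

```bash
python3 -c "
from h import *
go(.540,.397,.13,3)"
```

```text
pos [0.5668 0.1035 0.0187] psi 0.1 F [-0.02  0.39  7.05] open 0.461 grip 41.5 t 36.83
shares [ 0.086  0.979 -0.37 ] -0.064
```

Request:
play_rows(
  rows=[
    [0,0,-0.1,0],
    [0,0,-0.22,0],
    [0,0.05,-0.34,0],
    [0.02,0.16,-0.4,0],
    [0.04,0.29,-0.4,-0.03],
    [0.06,0.42,-0.4,-0.06],
    [0.086,0.55,-0.4,-0.06],
    [0.086,0.68,-0.4,-0.06],
    [0.086,0.81,-0.4,-0.06],
    [0.086,0.93,-0.4,-0.06],
    [0.086,0.98,-0.4,-0.06],
    [0.086,0.98,-0.4,-0.06],
  ],
)

```text
time: 37.83
position: [0.5377, 0.4004, 0.1347]
tcp_rot: [0.081, -3.14, -0.0]
contact_force: [-0.2, -0.5, -1.3]
opening: 0.458
grasp_force: 40.7
```

Request:
play_rows(
  rows=[
    [0,0,0,0],
    [0,0,0.1,0],
    [0,0,0.2,0],
    [0,0,0.3,0],
    [0,0,0.35,0],
    [0,0,0.35,0],
    [0,0,0.35,0],
  ],
)

```text
time: 38.42
position: [0.539, 0.3957, 0.0307]
tcp_rot: [0.075, -3.141, 0.001]
contact_force: [0.7, 0.4, 0.2]
opening: 0.457
grasp_force: 40.6
```

```bash
python3 -c "
from h import *
go(.540,.397,.016,3)"
```

```text
pos [0.539  0.3957 0.0307] psi 2.72 F [0.65 0.37 0.21] open 0.457 grip 40.6 t 38.42
shares [-0.003  0.004  0.049] -0.006
```

Request:
play_rows(
  rows=[
    [0,0,0.02,0],
    [0,0,0.035,0],
    [0,0,0.042,0],
    [0,0,0.042,0],
    [0,0,0.042,0],
  ],
)

```text
time: 38.83
position: [0.5391, 0.3972, 0.0188]
tcp_rot: [-0.076, 3.14, 0.001]
contact_force: [-1.5, -0.2, 1.7]
opening: 0.46
grasp_force: 40.9
```

Request:
play_rows(
  rows=[
    [0,0,0,0],
    [0,0,0,0],
    [0,0,0,0],
    [0,0,-0.1,0],
    [0,0,-0.2,0],
    [0,0,-0.3,0],
    [0,0,-0.4,0],
    [0,0,-0.4,0],
    [0,0,-0.4,0],
  ],
  hand=0.6,
)

```text
time: 39.58
position: [0.5397, 0.3979, 0.1412]
tcp_rot: [-0.076, 3.137, 0.006]
contact_force: [-0.5, -0.7, -1.0]
opening: 0.6
grasp_force: 0.0
```

```bash
python3 - <<'E'
from h import *
go(.472,.105,.14,0)
s=cam('scene')
h=cv2.cvtColor(s['image'],cv2.COLOR_RGB2HSV);y=cv2.inRange(h,np.array((22,110,110)),np.array((35,255,255)));y[:100]=0;y[240:]=0;y[:,:280]=0;y[:,400:]=0
for c in cv2.findContours(y,cv2.RETR_EXTERNAL,cv2.CHAIN_APPROX_NONE)[0]:
    if cv2.contourArea(c)>4: print('yel scene',cv2.minAreaRect(c)[0],cv2.contourArea(c))
E
```

```text
pos [0.5397 0.3979 0.1412] psi 2.78 F [-0.53 -0.67 -1.02] open 0.6 grip 0.0 t 39.58
shares [ 0.273 -0.964 -0.001] 0.062
yel scene (332.3412170410156, 215.935302734375) 42.5
yel scene (303.36004638671875, 203.52001953125) 38.0
yel scene (318.7500305175781, 183.75001525878906) 31.5
yel scene (382.26922607421875, 137.84617614746094) 12.5
```

Request:
play_rows(
  rows=[
    [0.04,-0.13,0,0.06],
    [0.08,-0.26,0,0.06],
    [0.11,-0.39,0,0.06],
    [0.15,-0.52,0,0.06],
    [0.19,-0.65,0,0.06],
    [0.23,-0.78,0,0.06],
    [0.26,-0.9,0,0.06],
    [0.273,-0.964,0,0.06],
    [0.273,-0.964,0,0.06],
    [0.273,-0.964,0,0.06],
  ],
  hand=0.7,
)

```text
time: 40.47
position: [0.4705, 0.1031, 0.137]
tcp_rot: [-0.001, -3.141, 0.0]
contact_force: [-0.5, -0.1, 0.1]
opening: 0.696
grasp_force: 0.0
```

```bash
python3 - <<'E'
from h import *
go(.472,.105,.014,0)
s=cam('scene')
print(-s['R'].T@s['t'],s['R'][2])
for p in [(332.3,215.9),(303.4,203.5),(318.7,183.7)]: print(plane(s,p,.03))
print(proj(s,[(.588,.023,.035),(.501,.021,.035),(.497,.105,.035)]))
E
```

```text
pos [0.4705 0.1031 0.137 ] psi -0.03 F [-0.46 -0.11  0.11] open 0.696 grip 0.0 t 40.47
shares [-0.005  0.006  0.41 ] -0.001
[ 0.877729   -0.55102598  0.7822349 ] [-0.32803621  0.59507947 -0.73367068]
[0.58170781 0.03175349 0.03      ]
[0.49320048 0.03013478 0.03      ]
[0.48951723 0.117357   0.03      ]
[[332.83493736 217.76733318]
 [304.01049361 205.48698561]
 [318.76565519 186.01940817]]
```

```bash
python3 - <<'E'
from h import *
s=cam('scene');save(s,'scene9')
A=cv2.imread('pics/scene0.png');B=cv2.imread('pics/scene9.png')
for n,I in(('0',A),('9',B)):
    h=cv2.cvtColor(I,cv2.COLOR_BGR2HSV)
    for nm,lo,hi,roi in(('green',(50,100,60),(80,255,255),(355,225,380,250)),('yel',(22,110,110),(35,255,255),(280,165,400,240))):
        m=cv2.inRange(h,np.array(lo),np.array(hi));x0,y0,x1,y1=roi
        for c in cv2.findContours(m[y0:y1,x0:x1].copy(),cv2.RETR_EXTERNAL,cv2.CHAIN_APPROX_NONE)[0]:
            if cv2.contourArea(c)>8: M=cv2.moments(c);print(n,nm,round(M['m10']/M['m00']+x0,1),round(M['m01']/M['m00']+y0,1))
# shift of static background
a=cv2.cvtColor(A,cv2.COLOR_BGR2GRAY).astype(np.float32)[20:170,400:620];b=cv2.cvtColor(B,cv2.COLOR_BGR2GRAY).astype(np.float32)[20:170,400:620]
print(cv2.phaseCorrelate(a,b))
t=cam('top');save(t,'top9');A=cv2.imread('pics/top0.png',0).astype(np.float32);B=cv2.imread('pics/top9.png',0).astype(np.float32)
print(cv2.phaseCorrelate(A[80:280,20:125],B[80:280,20:125]))
E
```

```text
0 green 364.3 237.7
0 yel 332.2 216.1
0 yel 303.2 203.8
0 yel 347.4 197.1
0 yel 318.5 183.9
9 green 364.3 237.7
9 yel 331.9 216.6
9 yel 302.9 204.1
9 yel 318.1 184.7
((0.4924605289033792, 0.03336984687226163), 0.9810284671359591)
((0.002100386671969545, -0.017647885971683763), 0.9974493658984149)
```

Request:
play_rows(
  rows=[
    [-0.005,0.006,0.1,0],
    [-0.005,0.006,0.2,0],
    [-0.005,0.006,0.3,0],
    [-0.005,0.006,0.405,0],
    [-0.005,0.006,0.405,0],
    [-0.005,0.006,0.405,0],
  ],
)

```text
time: 41.12
position: [0.4715, 0.1058, 0.0151]
tcp_rot: [0.004, -3.138, 0.004]
contact_force: [-0.3, -0.6, 0.9]
opening: 0.701
grasp_force: 0.0
```

Request:
play_rows(
  rows=[
    [0,0,0,0],
    [0,0,0,0],
    [0,0,0,0],
    [0,0,0,0],
    [0,0,0,0],
    [0,0,0,0],
  ],
  hand=0.2,
)

```text
time: 41.62
position: [0.4741, 0.1069, 0.019]
tcp_rot: [-0.003, 3.137, 0.004]
contact_force: [-0.5, 1.8, 5.8]
opening: 0.46
grasp_force: 42.5
```

```bash
python3 -c "
from h import *
go(.43,.391,.13,3)"
```

```text
pos [0.4741 0.1069 0.019 ] psi 0.1 F [-0.53  1.84  5.82] open 0.46 grip 42.5 t 41.62
shares [ 0.144  0.948 -0.368] -0.064
```

Request:
play_rows(
  rows=[
    [0,0,-0.1,0],
    [0,0,-0.22,0],
    [0,0.05,-0.34,0],
    [0.02,0.16,-0.4,0],
    [0.04,0.29,-0.4,-0.03],
    [0.06,0.42,-0.4,-0.06],
    [0.08,0.55,-0.4,-0.06],
    [0.11,0.68,-0.4,-0.06],
    [0.135,0.81,-0.4,-0.06],
    [0.135,0.9,-0.4,-0.06],
    [0.135,0.95,-0.4,-0.06],
    [0.135,0.95,-0.4,-0.06],
  ],
)

```text
time: 42.62
position: [0.4307, 0.3935, 0.1359]
tcp_rot: [0.08, -3.14, -0.0]
contact_force: [-0.6, -0.9, -1.6]
opening: 0.458
grasp_force: 41.6
```

Request:
play_rows(
  rows=[
    [0,0,0,0],
    [0,0,0.1,0],
    [0,0,0.2,0],
    [0,0,0.3,0],
    [0,0,0.37,0],
    [0,0,0.385,0],
    [0,0,0.385,0],
    [0,0,0.385,0],
  ],
)

```text
time: 43.28
position: [0.4321, 0.3906, 0.022]
tcp_rot: [-0.075, 3.14, 0.001]
contact_force: [-0.7, -0.3, -0.4]
opening: 0.456
grasp_force: 41.9
```

```bash
python3 -c "
from h import *
go(.43,.391,.018,3)"
```

```text
pos [0.4321 0.3906 0.022 ] psi 2.74 F [-0.67 -0.28 -0.44] open 0.456 grip 41.9 t 43.28
shares [0.007 0.002 0.013] -0.006
```

Request:
play_rows(
  rows=[
    [0,0,0.007,0],
    [0,0,0.013,0],
    [0,0,0.013,0],
    [0,0,0.013,0],
  ],
)

```text
time: 43.62
position: [0.4323, 0.3914, 0.0186]
tcp_rot: [-0.076, 3.139, 0.002]
contact_force: [-0.9, -0.2, 5.7]
opening: 0.458
grasp_force: 42.8
```

Request:
play_rows(
  rows=[
    [0,0,0,0],
    [0,0,0,0],
    [0,0,0,0],
    [0,0,-0.1,0],
    [0,0,-0.2,0],
    [0,0,-0.3,0],
    [0,0,-0.4,0],
    [0,0,-0.4,0],
    [0,0,-0.4,0],
  ],
  hand=0.6,
)

```text
time: 44.37
position: [0.4322, 0.3919, 0.1393]
tcp_rot: [-0.076, 3.138, 0.006]
contact_force: [-0.8, -0.3, -0.5]
opening: 0.604
grasp_force: 0.0
```

```bash
python3 -c "
from h import *
go(.562,.0245,.14,-6)"
```

```text
pos [0.4322 0.3919 0.1393] psi 2.78 F [-0.8  -0.28 -0.49] open 0.604 grip 0.0 t 44.37
shares [-0.373 -1.244 -0.006] 0.195
```

Request:
play_rows(
  rows=[
    [-0.04,-0.13,0,0.1],
    [-0.08,-0.26,0,0.195],
    [-0.12,-0.39,0,0.195],
    [-0.16,-0.52,0,0.195],
    [-0.2,-0.65,0,0.195],
    [-0.24,-0.78,0,0.195],
    [-0.28,-0.9,0,0.195],
    [-0.32,-1,0,0.195],
    [-0.373,-1,0,0.195],
    [-0.373,-1,0,0.195],
    [-0.373,-1,0,0.195],
  ],
  hand=0.7,
)

```text
time: 45.28
position: [0.5576, 0.0959, 0.1351]
tcp_rot: [-0.167, -3.134, 0.001]
contact_force: [-0.2, 0.3, 0.1]
opening: 0.701
grasp_force: 0.0
```

```bash
python3 -c "
from h import *
go(.562,.0245,.014,-6)"
```

```text
pos [0.5576 0.0959 0.1351] psi -6.09 F [-0.17  0.34  0.09] open 0.701 grip 0.0 t 45.28
shares [-0.041 -0.235  0.404] -0.002
```

Request:
play_rows(
  rows=[
    [-0.02,-0.12,0,0],
    [-0.041,-0.235,0,0],
    [-0.041,-0.235,0,0],
    [-0.041,-0.235,0.1,0],
    [-0.041,-0.235,0.2,0],
    [-0.041,-0.235,0.3,0],
    [-0.041,-0.235,0.4,0],
    [-0.041,-0.235,0.4,0],
    [-0.041,-0.235,0.4,0],
  ],
)

```text
time: 46.03
position: [0.5612, 0.0253, 0.0156]
tcp_rot: [-0.163, -3.134, 0.003]
contact_force: [0.6, 0.1, 1.8]
opening: 0.702
grasp_force: 0.0
```

Request:
play_rows(
  rows=[
    [0,0,0,0],
    [0,0,0,0],
    [0,0,0,0],
    [0,0,0,0],
    [0,0,0,0],
    [0,0,0,0],
  ],
  hand=0.2,
)

```text
time: 46.53
position: [0.5643, 0.026, 0.0198]
tcp_rot: [0.163, 3.133, 0.002]
contact_force: [-1.1, 1.9, 8.2]
opening: 0.456
grasp_force: 42.3
```

```bash
python3 -c "
from h import *
go(.544,.321,.13,3)"
```

```text
pos [0.5643 0.026  0.0198] psi -5.96 F [-1.13  1.95  8.23] open 0.456 grip 42.3 t 46.53
shares [ 0.168  0.972 -0.366] -0.199
```

Request:
play_rows(
  rows=[
    [0,0,-0.1,0],
    [0,0,-0.22,0],
    [0.01,0.05,-0.34,0],
    [0.03,0.16,-0.4,0],
    [0.05,0.29,-0.4,-0.1],
    [0.07,0.42,-0.4,-0.2],
    [0.09,0.55,-0.4,-0.2],
    [0.12,0.68,-0.4,-0.2],
    [0.14,0.81,-0.4,-0.2],
    [0.16,0.93,-0.4,-0.2],
    [0.162,0.972,-0.4,-0.2],
    [0.162,0.972,-0.4,-0.2],
  ],
)

```text
time: 47.53
position: [0.544, 0.3233, 0.1363]
tcp_rot: [0.087, -3.139, -0.0]
contact_force: [-0.7, -0.7, -3.6]
opening: 0.459
grasp_force: 41.3
```

Request:
play_rows(
  rows=[
    [0,0,0,0],
    [0,0,0.05,0],
    [0,0,0.1,0],
    [0,0,0.1,0],
    [0,0,0.1,0],
  ],
)

```text
time: 47.95
position: [0.5448, 0.3188, 0.1065]
tcp_rot: [0.08, -3.139, 0.002]
contact_force: [0.4, 0.6, -2.6]
opening: 0.455
grasp_force: 41.2
```

```bash
python3 -c "
from h import *
go(.544,.321,.018,3)"
```

```text
pos [0.5448 0.3188 0.1065] psi 2.93 F [ 0.36  0.58 -2.56] open 0.455 grip 41.2 t 47.95
shares [0.002 0.008 0.295] -0.002
```

Request:
play_rows(
  rows=[
    [0.002,0.006,0.1,0],
    [0.002,0.006,0.2,0],
    [0.002,0.006,0.26,0],
    [0.002,0.006,0.29,0],
    [0.002,0.006,0.295,0],
    [0.002,0.006,0.295,0],
    [0.002,0.006,0.295,0],
  ],
)

```text
time: 48.53
position: [0.5454, 0.3231, 0.0207]
tcp_rot: [-0.083, 3.137, 0.004]
contact_force: [1.3, 4.1, 0.3]
opening: 0.456
grasp_force: 45.1
```

Request:
play_rows(
  rows=[
    [0,0,0,0],
    [0,0,0,0],
    [0,0,0,0],
    [0,0,-0.1,0],
    [0,0,-0.2,0],
    [0,0,-0.3,0],
    [0,0,-0.4,0],
    [0,0,-0.4,0],
    [0,0,-0.4,0],
  ],
  hand=0.6,
)

```text
time: 49.28
position: [0.5453, 0.3223, 0.1422]
tcp_rot: [-0.081, 3.137, 0.005]
contact_force: [-1.0, 0.4, -0.4]
opening: 0.602
grasp_force: 0.0
```

```bash
python3 -c "
from h import *
go(.476,.020,.14,2)"
```

```text
pos [0.5453 0.3223 0.1422] psi 2.97 F [-1.01  0.36 -0.38] open 0.602 grip 0.0 t 49.28
shares [ 0.283 -0.994  0.003] 0.022
```

Request:
play_rows(
  rows=[
    [0.04,-0.13,0,0.02],
    [0.08,-0.26,0,0.02],
    [0.11,-0.39,0,0.02],
    [0.15,-0.52,0,0.02],
    [0.19,-0.65,0,0.02],
    [0.23,-0.78,0,0.02],
    [0.26,-0.9,0,0.02],
    [0.283,-0.994,0,0.02],
    [0.283,-0.994,0,0.02],
    [0.283,-0.994,0,0.02],
    [0.283,-0.994,0,0.02],
  ],
  hand=0.7,
)

```text
time: 50.2
position: [0.4747, 0.0196, 0.138]
tcp_rot: [0.056, -3.14, 0.0]
contact_force: [0.0, 0.2, 0.1]
opening: 0.703
grasp_force: 0.0
```

```bash
python3 - <<'E'
from h import *
go(.476,.020,.014,2)
s=cam('scene');I=s['image']
h=cv2.cvtColor(I,cv2.COLOR_RGB2HSV);m=cv2.inRange(h,np.array((22,110,110)),np.array((35,255,255)))[165:240,280:400]
for c in cv2.findContours(m.copy(),cv2.RETR_EXTERNAL,cv2.CHAIN_APPROX_NONE)[0]:
    if cv2.contourArea(c)>8: M=cv2.moments(c);print(round(M['m10']/M['m00']+280,1),round(M['m01']/M['m00']+165,1))
E
```

```text
pos [0.4747 0.0196 0.138 ] psi 2.05 F [0.04 0.22 0.11] open 0.703 grip 0.0 t 50.2
shares [-0.005  0.001  0.413] 0.001
302.3 205.7
```

Pack still in place; descend and grasp.

Request:
play_rows(
  rows=[
    [-0.005,0.001,0.1,0],
    [-0.005,0.001,0.2,0],
    [-0.005,0.001,0.3,0],
    [-0.005,0.001,0.408,0],
    [-0.005,0.001,0.408,0],
    [-0.005,0.001,0.408,0],
  ],
)

```text
time: 50.75
position: [0.4755, 0.0203, 0.0149]
tcp_rot: [0.06, -3.137, 0.003]
contact_force: [0.9, -0.7, 1.9]
opening: 0.705
grasp_force: 0.0
```

Request:
play_rows(
  rows=[
    [0,0,0,0],
    [0,0,0,0],
    [0,0,0,0],
    [0,0,0,0],
    [0,0,0,0],
    [0,0,0,0],
  ],
  hand=0.2,
)

```text
time: 51.25
position: [0.4783, 0.0209, 0.0188]
tcp_rot: [-0.058, 3.136, 0.002]
contact_force: [-2.2, 1.3, 5.7]
opening: 0.462
grasp_force: 42.2
```

```bash
python3 -c "
from h import *
go(.434,.315,.13,3)"
```

```text
pos [0.4783 0.0209 0.0188] psi 2.13 F [-2.15  1.32  5.66] open 0.462 grip 42.2 t 51.25
shares [ 0.109  0.986 -0.37 ] -0.019
```

Request:
play_rows(
  rows=[
    [0,0,-0.1,0],
    [0,0,-0.22,0],
    [0.01,0.05,-0.34,0],
    [0.03,0.16,-0.4,0],
    [0.05,0.29,-0.4,-0.02],
    [0.07,0.42,-0.4,-0.02],
    [0.09,0.55,-0.4,-0.02],
    [0.1,0.68,-0.4,-0.02],
    [0.103,0.81,-0.4,-0.02],
    [0.103,0.93,-0.4,-0.02],
    [0.103,0.985,-0.4,-0.02],
    [0.103,0.985,-0.4,-0.02],
  ],
)

```text
time: 52.25
position: [0.434, 0.3172, 0.1357]
tcp_rot: [0.087, -3.14, -0.0]
contact_force: [0.3, 0.0, -2.7]
opening: 0.456
grasp_force: 41.2
```

Request:
play_rows(
  rows=[
    [0,0,0,0],
    [0,0,0.05,0],
    [0,0,0.1,0],
    [0,0,0.1,0],
    [0,0,0.1,0],
  ],
)

```text
time: 52.67
position: [0.4348, 0.313, 0.1059]
tcp_rot: [0.08, -3.14, 0.002]
contact_force: [1.0, 0.2, -1.3]
opening: 0.457
grasp_force: 41.1
```

```bash
python3 -c "
from h import *
go(.434,.315,.017,3)"
```

```text
pos [0.4348 0.313  0.1059] psi 2.93 F [ 0.96  0.21 -1.33] open 0.457 grip 41.1 t 52.67
shares [0.002 0.007 0.296] -0.001
```

Request:
play_rows(
  rows=[
    [0.002,0.006,0.1,0],
    [0.002,0.006,0.2,0],
    [0.002,0.006,0.26,0],
    [0.002,0.006,0.29,0],
    [0.002,0.006,0.298,0],
    [0.002,0.006,0.298,0],
    [0.002,0.006,0.298,0],
  ],
)

```text
time: 53.25
position: [0.4353, 0.318, 0.019]
tcp_rot: [-0.082, 3.137, 0.007]
contact_force: [-0.5, 5.7, -2.1]
opening: 0.461
grasp_force: 45.5
```

Request:
play_rows(
  rows=[
    [0,0,0,0],
    [0,0,0,0],
    [0,0,0,0],
    [0,0,-0.1,0],
    [0,0,-0.2,0],
    [0,0,-0.3,0],
    [0,0,-0.45,0],
    [0,0,-0.6,0],
    [0,0,-0.7,0],
    [0,0,-0.7,0],
    [0,0,-0.7,0],
  ],
  hand=0.6,
)

```text
time: 54.17
position: [0.4354, 0.3164, 0.2319]
tcp_rot: [-0.081, 3.135, 0.01]
contact_force: [-0.6, 0.5, -0.9]
opening: 0.601
grasp_force: 0.0
```

Request:
play_rows(
  rows=[
    [0,-0.12,0,0],
    [0,-0.25,0,0],
    [0,-0.38,0,0],
    [0,-0.5,0,0],
    [0,-0.62,0,0],
    [0,-0.75,0,0],
    [0,-0.75,0,0],
  ],
)

```text
time: 54.75
position: [0.4458, 0.0862, 0.2278]
tcp_rot: [-0.074, 3.139, -0.001]
contact_force: [0.4, 0.9, 0.2]
opening: 0.601
grasp_force: 0.0
```

```bash
python3 - <<'E'
from h import *
t=cam('top');s=cam('scene')
cv2.imwrite('pics/f.png',np.vstack([np.hstack([cv2.resize(t['image'][120:300,110:470,::-1],(500,250)),cv2.resize(s['image'][90:290,230:430,::-1],(250,250))]),np.zeros((5,750,3),np.uint8),np.hstack([cv2.resize(t['image'][175:295,115:235,::-1],(330,330)),cv2.resize(s['image'][100:240,260:420,::-1],(420,330))])]))
E
```

```text
(no output)
```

View pics/f.png

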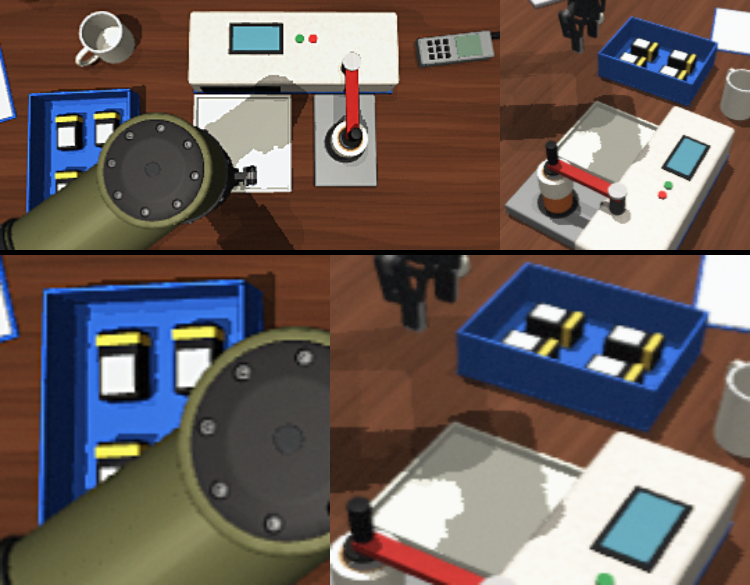

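The final views show four packs flat in the tote, an empty tray, the spacer and roll down on the spindle, and the keeper over the spindle axis. The mug and handset have not moved.

```bash
python3 -c "
from workcell import r
print(r.sign_off())"
```

```text
the job is handed in; nothing more can be done
None
```

The job is handed in: the spacer and roll are fully down on the spindle, the keeper arm is back over it, all four packs are in the tote, and the handset and mug were not touched; my first grasp nudged the spacer about 2 cm across the desk, so I measured it again before picking it up.

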